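# Set the tea turntable with its coasters

### The arm

A 6-joint arm with a two-finger parallel gripper is mounted at the origin on the work surface. World frame = base frame: x ahead of the robot, y to its left, z up, the work surface at z = 0. Lengths are in m, angles in degrees, forces in N, time in s.
With the tool pointing down it reaches from about 0.375 to 0.9 m from the base axis. Payload 3.1 kg.
Tool frame: the origin (TCP) lies on the centre line of the jaws, within the pads' length; the fingertips stand 11 mm ahead of it and the grasp point (between the pads) lies 8 mm behind it; z points along the fingers, y is the line along which they close (so a half turn about z gives the same grasp; the last joint's range is limited). The gripper opens to 87 mm and grips with 3 to 60 N. Pads are 19 mm wide; open, the fingers measure 117 mm over their backs; the gripper's body (75 mm by 190 mm) begins 51 mm behind the grasp point.
Start: joints at [-80.415, 30.224, 82.088, -0, 67.689, -10.227], TCP at [0.212, -0.588, 0.234] pointing down, gripper open.
Joint ranges: [-176.69, 176.69], [-43.24, 126.21], [12.49, 139.97], [-82, 262], [0, 151.66], [-163.58, 163.58]. Speed limits (degrees/s): [159.86, 159.86, 180, 180, 180, 180].

### API

Orientations are given as a 3x3 rotation matrix whose columns are the frame's x, y, z axes.
In Python, from rig import * gives the robot as it stands.
- The arm moves only by the shell command python3 -m inch 'ROWS'. ROWS is JSON, a list of rows, each an object of numbers: "gripper": the opening in per cent of the stroke, from 0 (shut) to 100 (fully open); "dx", "dy", "dz": the shift along the tool's x, y, z in mm; "turn": the turn about the tool's z in rad. A call has 1 to 12 rows; each row is the pose to reach, as a shift and turn from the pose commanded when the call began, along the tool's axes at that moment; what a row does not reach only later rows make up. A row lasts 1/10 s, in which the tool goes at most 50 mm and 8.59 degrees, less where a joint would pass 70% of its speed; a pose out of reach is approached as far as the arm can. A call with a gripper value outside its range is refused whole. The fingers move at their own pace and stop on an object; the grip force is fixed at half the most. Time passes only in rows, so rows that repeat a pose let the fingers close. It gives the time, the measured TCP pose, the force and the opening at its end, in the units of the state.
- read_state(): the state, without advancing time (a new reading comes with each control period).
- capture(name): name is "scene" or "top"; returns the picture (400x640x3 uint8, red, green, blue); there is no depth.
- get_calibration(name): a dict with "camera_matrix" (3x3 intrinsics, pixels), "world_to_cam" (4x4, takes a point from world to camera coordinates). Camera axes: x right, y down, z forward; pixel columns grow to the right and rows downward; lengths in m; the calibration is good to about 2 mm. A picture is of the moment at which its call begins. get_calibration takes no time and is no camera call.
- hand_in(): hands the job in, once; it reports no verdict.
Trained networks look in the newest picture that a camera, given by its name, has taken for a name from the list of things; names that differ only in an ending like _2 or _b are one class to them, and where a whole thing is asked for, a point or a joint stands for the part that bears it (a point fixed in the world has none). Each returns a list of dicts, best first, with "score" (0 to 1); they miss things now and then, are a little off and sometimes report something else, mostly with a low value. They report only what shows in the picture. A call takes as long as a camera call.
- recognise(camera, query): "extent" ([centre column, centre row, width, height] in pixels, round what is visible of it).
The state is a dict: "time_s": time; "joint_positions": joint angles; "qvel": joint speeds; "tau": joint torques, N m; "position": TCP position; "tcp_rot": TCP orientation; "force": force on the tool from outside, world axes, zero at the start; "moment": the same for the moment, N m; "opening": opening from 0.0 (shut) to 1.0 (fully open).
Only numpy, scipy, OpenCV 4.12 (cv2) and the standard library are available. Lean on these libraries where they do the work, as an engineer would, in place of code of your own. Each camera call takes 0.05 s, during which the arm holds its last target. There are 200 camera calls.

### The job

Get the turntable ready for tea: the coasters lie cork side up, so turn them over (the scooped fence is there to push them up against) and lay them all on the turntable, glazed side up, flat and side by side within its rim, with the turntable's peg set at the brass pointer. Then turn the loaded board by its peg through one full turn, either way, until the peg is back at the pointer and the coasters still lie as they should. Leave the other things on the table where they are.

Things in the scene. Friction and masses are not known exactly. Their poses are not given: they have to be found in the camera images.
- coaster1_mid (a point): a square coaster, 90 x 90 mm and 10 mm thick, 120 g, smooth: white glazed tile with a ring printed on it on one face, brown cork on the other (too wide to be gripped flat across its sides; pinch it across its 10 mm thickness). The point is its centre; its z axis comes out of the CORK face (up at the start, so the glaze is underneath), x and y run along its sides. May be absent
- coaster2_mid (a point): a square coaster, 90 x 90 mm and 10 mm thick, 120 g, smooth: white glazed tile with a ring printed on it on one face, brown cork on the other (too wide to be gripped flat across its sides; pinch it across its 10 mm thickness). The point is its centre; its z axis comes out of the CORK face (up at the start, so the glaze is underneath), x and y run along its sides. May be absent
- coaster3_mid (a point): a square coaster, 90 x 90 mm and 10 mm thick, 120 g, smooth: white glazed tile with a ring printed on it on one face, brown cork on the other (too wide to be gripped flat across its sides; pinch it across its 10 mm thickness). The point is its centre; its z axis comes out of the CORK face (up at the start, so the glaze is underneath), x and y run along its sides. May be absent
- fence: a fixed upstand of polished, slippery steel, 400 mm long along its own y, facing its own -x (towards the robot), with a scooped foot. Origin at table height on the middle of its toe line, where the scoop meets the table; from there the face rises at 50 degrees to x 17, z 20 mm, then at 78 degrees to its top edge at x 23, z 50 mm. 8 mm thick; the table just behind it is clear
- fence_top (a point): middle of the fence's top edge (front side), 50 mm up. A coaster pushed square at the fence, low on its near edge, slides up the scoop until it leans on this edge at 60 to 65 degrees, foot on the table at the toe, some 35 mm of it above the fence; it stays leaning when let go
- turntable: the fixed base of the wooden turntable (lazy Susan). Origin on the table under the turning axis; its -x points to the brass pointer
- board_mid (a point): centre of the top face of the turning board, 30 mm above the table; the board is a flat disc, 14 mm thick, with a raised rim all round, 8 mm high, of 165 mm inner and 173 mm outer radius
- peg_mid (a point): middle of the upright finger peg near the rim of the board, 18 mm in diameter and 40 mm tall, 130 mm from the axis; the point is 20 mm above the board. Push it sideways to turn the board
- pointer (a point): tip of the small brass pointer post, 28 mm above the table, fixed to the base just outside the rim, 192 mm from the axis
- board (a joint): angle of the board, rad, counted on through whole turns: 0 when the peg stands at the pointer, growing anticlockwise seen from above; turns freely either way, staying where it is left (friction 0.12 N m)
- mug_a: a white china mug, 80 mm across, 95 mm tall, on the robot's right, beside the fence; loose, a bystander. Origin at the centre of its underside
- mug_b: a white china mug, 80 mm across, 95 mm tall, on the far side, in the middle; loose, a bystander. Origin at the centre of its underside
- flask: a dark steel vacuum flask, 72 mm across, 190 mm tall; loose, a bystander. Origin at the centre of its underside
- enamel_cup: a white enamel cup with a lid, 88 mm across, 116 mm tall; loose, a bystander. Origin at the centre of its underside
- remote: a black remote control, 170 x 45 x 18 mm; loose, a bystander. Origin at the centre of its underside
- caddy: a green tea jar, 76 mm across, 120 mm tall; loose, a bystander. Origin at the centre of its underside
- pen: a blue pen, 10 mm thick, 140 mm long; loose, a bystander. Origin under its middle

How it is judged:
By the outcome, as a careful person would: the job done as asked, in the order asked, and still so for the second after the job is handed in, with the robot touching nothing.
Of coaster1, coaster2, coaster3 only 2 to 3 are there at a start; the rules pass over those that are not, and their reading is None.
At some moment in a run one of coaster1, coaster2, coaster3 may be knocked a few centimetres aside while the robot is not near it.
It also fails if it takes over 210 s, if anything falls off the work surface, if the arm or the gripper's body presses on something with over 40 N, if the wrist force passes 120 N, or if a joint passes its speed limit or range.

## Working session

There is one attempt and no reset: what is moved stays moved. The work goes in short steps, Python scripts to look and compute and a shell command to move; the robot and the scene stay as the last step left them, time stands still between calls to the robot, and variables do not carry over. Pictures are saved under pics/ and viewed, on a budget of 14 in all, crops included, one or two more only if the job needs it, and the job is handed in when it is done.

```bash
ls; mkdir -p pics
cat > h.py <<'E'
from rig import *
import numpy as np, cv2
def snap(cam,name,crop=None,s=1):
    im=capture(cam); o=im[:,:,::-1]
    if crop: c0,r0,c1,r1=crop; o=o[r0:r1,c0:c1]
    if s!=1: o=cv2.resize(o,None,fx=s,fy=s,interpolation=cv2.INTER_CUBIC)
    cv2.imwrite('pics/%s.png'%name,o); return im
def px2w(cam,u,v,z):
    c=get_calibration(cam);K=np.array(c["camera_matrix"]);T=np.array(c["world_to_cam"])
    R,t=T[:3,:3],T[:3,3]; o=-R.T@t; d=R.T@np.linalg.inv(K)@[u,v,1]
    return o+d*(z-o[2])/d[2]
def w2px(cam,p):
    c=get_calibration(cam);K=np.array(c["camera_matrix"]);T=np.array(c["world_to_cam"])
    q=K@(T[:3,:3]@np.array(p)+T[:3,3]); return q[:2]/q[2]
def st():
    s=read_state(); print('t',round(s['time_s'],2),'p',np.round(s['position'],4),'open',round(s['opening'],3),'F',np.round(s['force'],1)); print(np.round(s['tcp_rot'],3).tolist(), np.round(s['joint_positions'],1)); return s
E
python3 - <<'E'
from h import *
st()
for c in('top','scene'):
    snap(c,c+'0',s=1.25)
    for q in('coaster1_mid','fence','turntable','peg_mid','pointer','mug_a','flask','enamel_cup','remote','caddy','pen'):
        print(c,q,[(np.round(d['extent']).tolist(),round(d['score'],2)) for d in recognise(c,q)][:4])
E
```

```text
pics
t 0.0 p [ 0.2118 -0.5873  0.2326] open 1.0 F [ 0.1 -0.4  0.4]
[[0.941, 0.339, -0.0], [0.339, -0.941, 0.002], [0.0, -0.002, -1.0]] [-80.4  30.3  82.2   0.   67.7 -10.2]
top coaster1_mid [([424.0, 195.0, 32.0, 32.0], 0.65), ([242.0, 213.0, 107.0, 116.0], 0.16)]
top fence [([378.0, 158.0, 132.0, 24.0], 0.67), ([244.0, 208.0, 103.0, 108.0], 0.23)]
top turntable [([244.0, 213.0, 103.0, 119.0], 0.74), ([380.0, 158.0, 133.0, 25.0], 0.16)]
top peg_mid [([241.0, 207.0, 103.0, 110.0], 0.61), ([242.0, 214.0, 104.0, 116.0], 0.36)]
top pointer [([241.0, 212.0, 109.0, 113.0], 0.95), ([481.0, 160.0, 39.0, 33.0], 0.53), ([378.0, 159.0, 131.0, 28.0], 0.48), ([385.0, 257.0, 45.0, 6.0], 0.2)]
top mug_a [([480.0, 160.0, 40.0, 32.0], 0.92), ([287.0, 132.0, 23.0, 41.0], 0.88)]
top flask [([487.0, 265.0, 47.0, 21.0], 0.58), ([286.0, 133.0, 27.0, 43.0], 0.37), ([146.0, 235.0, 43.0, 26.0], 0.21)]
top enamel_cup [([147.0, 233.0, 36.0, 27.0], 0.85)]
top remote [([372.0, 126.0, 52.0, 35.0], 0.97), ([382.0, 200.0, 28.0, 27.0], 0.24)]
top caddy [([200.0, 272.0, 29.0, 29.0], 0.87)]
top pen [([382.0, 200.0, 25
[... 231 characters left out ...]
0, 76.0], 0.87), ([321.0, 290.0, 48.0, 22.0], 0.51)]
scene peg_mid [([356.0, 176.0, 89.0, 72.0], 0.62), ([292.0, 269.0, 91.0, 94.0], 0.2)]
scene pointer [([357.0, 173.0, 86.0, 76.0], 0.64)]
scene mug_a [([378.0, 234.0, 26.0, 38.0], 0.93), ([214.0, 320.0, 31.0, 45.0], 0.61)]
scene flask [([161.0, 243.0, 43.0, 41.0], 0.95), ([395.0, 121.0, 20.0, 24.0], 0.3)]
scene enamel_cup [([396.0, 121.0, 18.0, 28.0], 0.6)]
scene remote [([320.0, 290.0, 47.0, 25.0], 0.88), ([248.0, 207.0, 6.0, 12.0], 0.58), ([359.0, 174.0, 94.0, 79.0], 0.43)]
scene caddy [([348.0, 122.0, 16.0, 33.0], 0.84), ([243.0, 271.0, 32.0, 32.0], 0.25)]
scene pen [([240.0, 215.0, 24.0, 24.0], 0.67), ([357.0, 172.0, 84.0, 77.0], 0.54)]
```

View pics/top0.png

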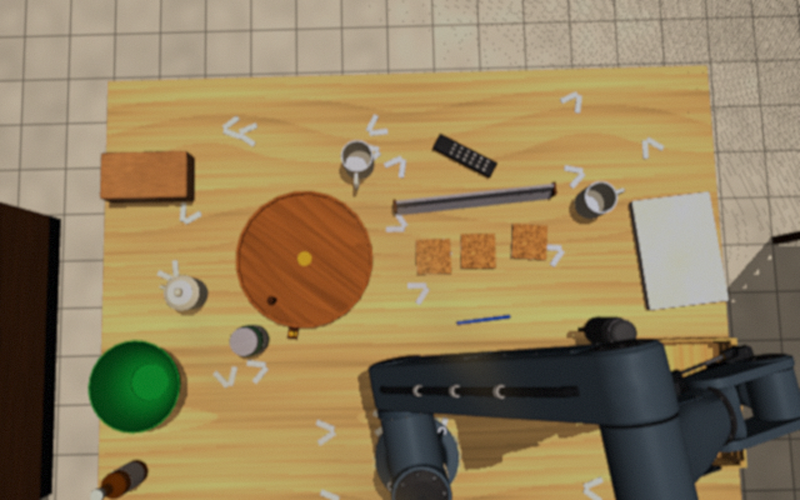

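View pics/scene0.png

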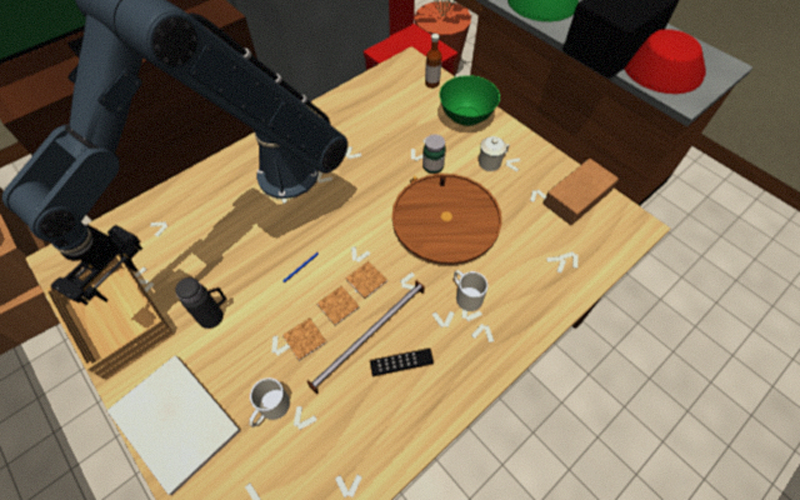

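Both views show three cork-up coasters, at about (346,205), (382,200) and (423,193) in top-camera pixels. The fence is ahead of them. The peg is near (217,240), about 20° or more short of the pointer at (234,266). Next I'll measure each of these.

```bash
cat >> h.py <<'E'
def corks(cam='top',im=None,white=False):
    im=capture(cam) if im is None else im
    hsv=cv2.cvtColor(im,cv2.COLOR_RGB2HSV)
    return im,hsv
E
python3 - <<'E'
from h import *
im=snap('top','top1',crop=(180,120,460,290),s=2.85)
hsv=cv2.cvtColor(im,cv2.COLOR_RGB2HSV)
for u,v in((346,205),(382,200),(423,193),(365,215),(330,220)): print((u,v),im[v,u],hsv[v,u])
for n,(u,v) in dict(c1=(346,205),c2=(382,200),c3=(423,193)).items(): print(n,np.round(px2w('top',u,v,.01),3))
for n,(u,v,z) in dict(fL=(315,165,.05),fR=(443,152,.05),axis=(243.5,206.5,.03),peg=(217,240,.07),ptr=(234,265,.028),mugA=(478,160,.095),mugB=(286,128,.095),caddy=(198,272,.12),cup=(146,234,.116),flask=(487,265,.19)).items(): print(n,np.round(px2w('top',u,v,z),3))
print(w2px('top',[.5,0,0]),w2px('top',[.6,0,0]))
E
```

```text
(346, 205) [163 109  57] [ 15 166 163]
(382, 200) [162 102  47] [ 14 181 162]
(423, 193) [161 101  47] [ 14 181 161]
(365, 215) [188 155  92] [ 20 130 188]
(330, 220) [186 152  89] [ 19 133 186]
c1 [ 0.498 -0.057  0.01 ]
c2 [ 0.512 -0.173  0.01 ]
c3 [ 0.531 -0.305  0.01 ]
fL [0.624 0.039 0.05 ]
fR [ 0.655 -0.365  0.05 ]
axis [0.499 0.269 0.03 ]
peg [0.394 0.345 0.07 ]
ptr [0.316 0.301 0.028]
mugA [ 0.619 -0.459  0.095]
mugB [0.734 0.126 0.095]
caddy [0.3   0.391 0.12 ]
cup [0.416 0.548 0.116]
flask [ 0.304 -0.436  0.19 ]
[328.11682316 205.15048873] [327.31320693 174.4959215 ]
```

View pics/top1.png

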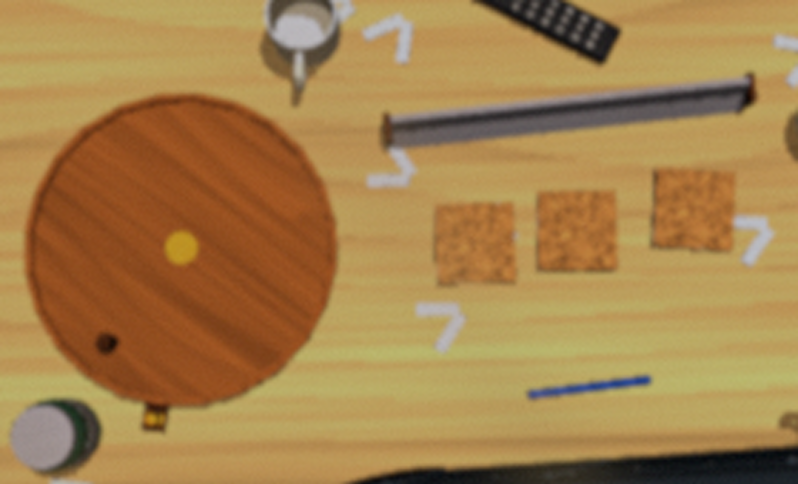

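Measurements agree with the given sizes: peg at 130 mm radius, pointer about 190 mm from the axis, both at plausible reach. The peg needs about +26° to reach the pointer. I'll refine the coasters and the fence, and work out the first move.

```bash
cat >> h.py <<'E'
def rel(a,b):
    "a,b=(x,y,z,phi deg of tool x); tool-frame rows from a to b"
    f=np.radians(a[3]); R=np.array([[np.cos(f),np.sin(f),0],[np.sin(f),-np.cos(f),0],[0,0,-1]])
    d=R.T@(np.array(b[:3])-np.array(a[:3]))*1000
    print('->',b,'dx %.0f dy %.0f dz %.0f turn %.3f'%(*d,-np.radians(b[3]-a[3])),' dist %.0f'%np.linalg.norm(d))
def chain(a,*bs):
    for b in bs: rel(a,b); a=b
def here():
    s=read_state(); R=s['tcp_rot']; return (*s['position'],np.degrees(np.arctan2(R[1][0],R[0][0])))
def cork(im):
    hsv=cv2.cvtColor(im,cv2.COLOR_RGB2HSV)
    m=((hsv[:,:,0]<18)&(hsv[:,:,1]>145)).astype(np.uint8)
    m[:,:305]=0; m[:140]=0; m[235:]=0; m[:,460:]=0
    m=cv2.morphologyEx(m,cv2.MORPH_CLOSE,np.ones((3,3)))
    for c in cv2.findContours(m,cv2.RETR_EXTERNAL,cv2.CHAIN_APPROX_NONE)[0]:
        if cv2.contourArea(c)>250:
            w=np.float32([px2w('top',*p[0],.01)[:2]*1000 for p in c]); (ct,sz,an)=cv2.minAreaRect(w); print('cork',np.round(ct),np.round(sz),round(an,1))
E
python3 - <<'E'
from h import *
im=capture('top'); cork(im)
a=px2w('top',316,171.6,0);b=px2w('top',443,157.9,0); print('toe',a,b)
n=np.array([.997,.0765]); print([n@p[:2] for p in(a,b)], [n@px2w('top',*p,.05)[:2] for p in((315,165),(443,152))])
h=here(); print(np.round(h,3))
chain(h,(.50,-.35,.27,40),(.50,.15,.27,100),(.394,.345,.15,144),(.394,.345,.069,144),(.371,.291,.069,170))
E
```

```text
cork [498. -59.] [93. 90.] 88.6
cork [ 512. -173.] [91. 90.] 88.6
cork [ 533. -307.] [93. 94.] 87.5
toe [0.61040905 0.03651098 0.        ] [ 6.45325314e-01 -3.77501434e-01  2.22044605e-16]
[np.float64(0.6113709126223871), np.float64(0.614510478350198)] [np.float64(0.6246533869559111), np.float64(0.6251668998831333)]
[ 0.212 -0.588  0.234 19.812]
-> (0.5, -0.35, 0.27, 40) dx 352 dy -126 dz -36 turn -0.352  dist 375
-> (0.5, 0.15, 0.27, 100) dx 321 dy -383 dz 0 turn -1.047  dist 500
-> (0.394, 0.345, 0.15, 144) dx 210 dy -71 dz 120 turn -0.768  dist 252
-> (0.394, 0.345, 0.069, 144) dx 0 dy 0 dz 81 turn -0.000  dist 81
-> (0.371, 0.291, 0.069, 170) dx -13 dy -57 dz 0 turn -0.454  dist 59
```

```bash
python3 -m inch '[{"dz":-36},{"dx":352,"dy":-126,"dz":-36,"turn":-0.352},{"dx":352,"dy":-126,"dz":-36,"turn":-0.352},{"dx":352,"dy":-126,"dz":-36,"turn":-0.352},{"dx":352,"dy":-126,"dz":-36,"turn":-0.352},{"dx":352,"dy":-126,"dz":-36,"turn":-0.352},{"dx":352,"dy":-126,"dz":-36,"turn":-0.352},{"dx":352,"dy":-126,"dz":-36,"turn":-0.352},{"dx":352,"dy":-126,"dz":-36,"turn":-0.352},{"dx":352,"dy":-126,"dz":-36,"turn":-0.352}]'
python3 -m inch '[{"dx":321,"dy":-383,"turn":-1.047},{"dx":321,"dy":-383,"turn":-1.047},{"dx":321,"dy":-383,"turn":-1.047},{"dx":321,"dy":-383,"turn":-1.047},{"dx":321,"dy":-383,"turn":-1.047},{"dx":321,"dy":-383,"turn":-1.047},{"dx":321,"dy":-383,"turn":-1.047},{"dx":321,"dy":-383,"turn":-1.047},{"dx":321,"dy":-383,"turn":-1.047},{"dx":321,"dy":-383,"turn":-1.047},{"dx":321,"dy":-383,"turn":-1.047},{"dx":321,"dy":-383,"turn":-1.047,"gripper":60}]'
python3 - <<'E'
from h import *
s=st(); h=here(); print(np.round(h,3)); rel(h,(.394,.345,.15,144))
E
```

```text
t 1.3 p [ 0.2119 -0.588   0.2336] open 1.001 F [-0.8  1.1  0.2]
[[0.941, 0.339, 0.0], [0.339, -0.941, -0.0], [0.0, 0.0, -1.0]] [-80.4  30.2  82.1   0.   67.7 -10.2]
[ 0.212 -0.588  0.234 19.812]
-> (0.394, 0.345, 0.15, 144) dx 488 dy -816 dz 84 turn -2.167  dist 954invalid input
invalid input
```

```bash
python3 -m inch '[{"gripper":100,"dx":0,"dy":0,"dz":-36,"turn":0}]'; python3 -m inch --help | head
```

```text
time_s: 1.4
position: [0.2111, -0.5846, 0.2648]
tcp_rot: [[0.941, 0.339, -0.002], [0.339, -0.941, 0.012], [0.002, -0.012, -1.0]]
force: [0.7, -0.4, 0.1]
opening: 1.002invalid input: not JSON, or not a number
```

```bash
python3 -m inch '[{"gripper":100,"dx":352,"dy":-126,"dz":0,"turn":-0.352},{"gripper":100,"dx":352,"dy":-126,"dz":0,"turn":-0.352},{"gripper":100,"dx":352,"dy":-126,"dz":0,"turn":-0.352},{"gripper":100,"dx":352,"dy":-126,"dz":0,"turn":-0.352},{"gripper":100,"dx":352,"dy":-126,"dz":0,"turn":-0.352},{"gripper":100,"dx":352,"dy":-126,"dz":0,"turn":-0.352},{"gripper":100,"dx":352,"dy":-126,"dz":0,"turn":-0.352},{"gripper":100,"dx":352,"dy":-126,"dz":0,"turn":-0.352},{"gripper":100,"dx":352,"dy":-126,"dz":0,"turn":-0.352}]'
python3 -m inch '[{"gripper":60,"dx":321,"dy":-383,"dz":0,"turn":-1.047},{"gripper":60,"dx":321,"dy":-383,"dz":0,"turn":-1.047},{"gripper":60,"dx":321,"dy":-383,"dz":0,"turn":-1.047},{"gripper":60,"dx":321,"dy":-383,"dz":0,"turn":-1.047},{"gripper":60,"dx":321,"dy":-383,"dz":0,"turn":-1.047},{"gripper":60,"dx":321,"dy":-383,"dz":0,"turn":-1.047},{"gripper":60,"dx":321,"dy":-383,"dz":0,"turn":-1.047},{"gripper":60,"dx":321,"dy":-383,"dz":0,"turn":-1.047},{"gripper":60,"dx":321,"dy":-383,"dz":0,"turn":-1.047},{"gripper":60,"dx":321,"dy":-383,"dz":0,"turn":-1.047},{"gripper":60,"dx":321,"dy":-383,"dz":0,"turn":-1.047},{"gripper":60,"dx":321,"dy":-383,"dz":0,"turn":-1.047}]'
python3 - <<'E'
from h import *
s=st(); h=here(); print(np.round(h,3)); rel(h,(.394,.345,.15,144))
E
```

```text
time_s: 2.3
position: [0.5028, -0.3473, 0.2696]
tcp_rot: [[0.763, 0.646, 0.001], [0.646, -0.763, 0.0], [0.001, 0.0, -1.0]]
force: [-0.3, -0.3, -1.3]
opening: 0.996
time_s: 3.5
position: [0.5001, 0.1496, 0.2695]
tcp_rot: [[-0.175, 0.985, 0.0], [0.985, 0.175, -0.001], [-0.001, -0.0, -1.0]]
force: [1.1, -0.1, 0.0]
opening: 0.601
t 3.5 p [0.5001 0.1496 0.2695] open 0.601 F [ 1.1 -0.1  0. ]
[[-0.175, 0.985, 0.0], [0.985, 0.175, -0.001], [-0.001, -0.0, -1.0]] [ 4.4 19.8 94.3 -0.1 66.  -5.7]
[  0.5     0.15    0.27  100.096]
-> (0.394, 0.345, 0.15, 144) dx 211 dy -70 dz 120 turn -0.766  dist 252
```

```bash
python3 -m inch '[{"gripper":60,"dx":211,"dy":-70,"dz":120,"turn":-0.766},{"gripper":60,"dx":211,"dy":-70,"dz":120,"turn":-0.766},{"gripper":60,"dx":211,"dy":-70,"dz":120,"turn":-0.766},{"gripper":60,"dx":211,"dy":-70,"dz":120,"turn":-0.766},{"gripper":60,"dx":211,"dy":-70,"dz":120,"turn":-0.766},{"gripper":60,"dx":211,"dy":-70,"dz":120,"turn":-0.766},{"gripper":60,"dx":211,"dy":-70,"dz":120,"turn":-0.766},{"gripper":60,"dx":211,"dy":-70,"dz":120,"turn":-0.766}]'
python3 -m inch '[{"gripper":60,"dx":0,"dy":0,"dz":40,"turn":0},{"gripper":60,"dx":0,"dy":0,"dz":60,"turn":0},{"gripper":60,"dx":0,"dy":0,"dz":81,"turn":0},{"gripper":15,"dx":0,"dy":0,"dz":81,"turn":0},{"gripper":15,"dx":0,"dy":0,"dz":81,"turn":0},{"gripper":15,"dx":0,"dy":0,"dz":81,"turn":0},{"gripper":15,"dx":0,"dy":0,"dz":81,"turn":0}]'
python3 - <<'E'
from h import *
st(); print(np.round(here(),3))
E
```

```text
time_s: 4.3
position: [0.3967, 0.3438, 0.1502]
tcp_rot: [[-0.806, 0.593, 0.002], [0.593, 0.806, 0.0], [-0.001, 0.001, -1.0]]
force: [0.9, -0.4, -0.5]
opening: 0.601
time_s: 5.0
position: [0.396, 0.3455, 0.07]
tcp_rot: [[-0.807, 0.59, 0.003], [0.59, 0.807, 0.002], [-0.001, 0.003, -1.0]]
force: [3.3, 2.8, -0.1]
opening: 0.323
t 5.0 p [0.396  0.3455 0.07  ] open 0.323 F [ 3.3  2.8 -0.1]
[[-0.807, 0.59, 0.003], [0.59, 0.807, 0.002], [-0.001, 0.003, -1.0]] [ 28.9  37.4 103.9   0.   38.5 -24.9]
[3.96000e-01 3.46000e-01 7.00000e-02 1.43811e+02]
```

```bash
python3 -m inch '[{"gripper":15,"dx":0,"dy":0,"dz":0,"turn":0},{"gripper":15,"dx":0,"dy":0,"dz":0,"turn":0},{"gripper":15,"dx":-1,"dy":-8,"dz":0,"turn":-0.057},{"gripper":15,"dx":-1,"dy":-15,"dz":0,"turn":-0.113},{"gripper":15,"dx":-2,"dy":-22,"dz":0,"turn":-0.17},{"gripper":15,"dx":-3,"dy":-29,"dz":0,"turn":-0.227},{"gripper":15,"dx":-5,"dy":-36,"dz":0,"turn":-0.284},{"gripper":15,"dx":-7,"dy":-43,"dz":0,"turn":-0.34},{"gripper":15,"dx":-10,"dy":-50,"dz":0,"turn":-0.397},{"gripper":15,"dx":-13,"dy":-57,"dz":0,"turn":-0.454},{"gripper":15,"dx":-13,"dy":-57,"dz":0,"turn":-0.454}]'
python3 - <<'E'
from h import *
st(); print(np.round(here(),3)); snap('top','top2',crop=(180,120,460,290),s=2.85)
E
```

```text
time_s: 6.1
position: [0.3737, 0.2917, 0.0696]
tcp_rot: [[-0.985, 0.175, 0.005], [0.175, 0.985, 0.001], [-0.005, 0.002, -1.0]]
force: [3.0, -1.4, 5.2]
opening: 0.191
t 6.1 p [0.3737 0.2917 0.0696] open 0.191 F [ 3.  -1.4  5.2]
[[-0.985, 0.175, 0.005], [0.175, 0.985, 0.001], [-0.005, 0.002, -1.0]] [ 2.450e+01  3.530e+01  1.114e+02 -1.000e-01  3.300e+01 -5.540e+01]
[3.74000e-01 2.92000e-01 7.00000e-02 1.69914e+02]
```

View pics/top2.png

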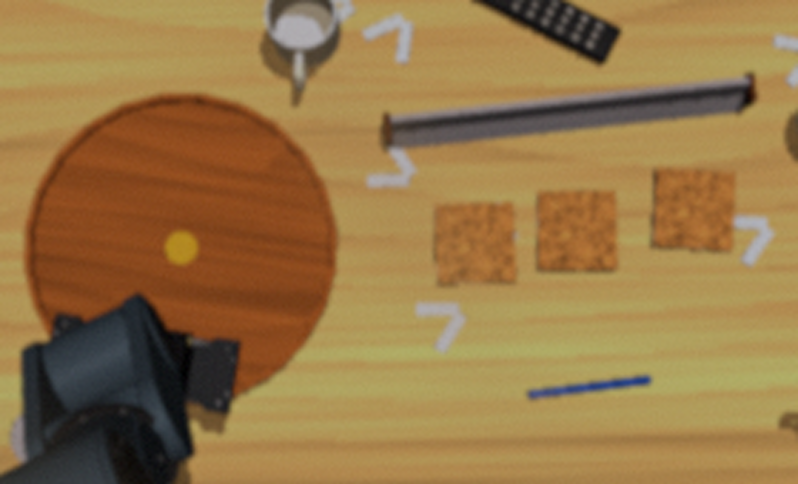

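```bash
python3 -m inch '[{"gripper":60,"dx":0,"dy":0,"dz":0,"turn":0},{"gripper":60,"dx":0,"dy":0,"dz":0,"turn":0},{"gripper":60,"dx":0,"dy":0,"dz":0,"turn":0},{"gripper":60,"dx":0,"dy":0,"dz":-50,"turn":0},{"gripper":60,"dx":0,"dy":0,"dz":-90,"turn":0}]'
python3 - <<'E'
from h import *
h=here(); print(np.round(h,3))
n=np.array([.9968,.0802]);t=np.array([-.0802,.9968])
def P(s,q,z,f): p=n*s+t*q; return (round(p[0],4),round(p[1],4),z,f)
for c in((.498,-.059),(.512,-.173),(.533,-.307)): print(n@c,t@c)
q=t@(.498,-.059)
chain(h,P(.418,q,.16,184.6),P(.418,q,.0145,184.6))
E
```

```text
time_s: 6.65
position: [0.37, 0.2911, 0.1576]
tcp_rot: [[-0.984, 0.176, -0.006], [0.176, 0.984, -0.003], [0.006, -0.004, -1.0]]
force: [0.9, 0.8, -1.0]
opening: 0.55
[3.7000e-01 2.9100e-01 1.5800e-01 1.6987e+02]
0.4916746 -0.0987508
0.49648699999999996 -0.2135088
0.506673 -0.34876419999999997
-> (np.float64(0.4246), np.float64(-0.0649), 0.16, 184.6) dx -116 dy -341 dz -2 turn -0.257  dist 360
-> (np.float64(0.4246), np.float64(-0.0649), 0.0145, 184.6) dx 0 dy 0 dz 146 turn -0.000  dist 146
```

```bash
python3 -m inch '[{"gripper":60,"dx":-116,"dy":-341,"dz":0,"turn":-0.257},{"gripper":60,"dx":-116,"dy":-341,"dz":0,"turn":-0.257},{"gripper":60,"dx":-116,"dy":-341,"dz":0,"turn":-0.257},{"gripper":60,"dx":-116,"dy":-341,"dz":0,"turn":-0.257},{"gripper":60,"dx":-116,"dy":-341,"dz":0,"turn":-0.257},{"gripper":60,"dx":-116,"dy":-341,"dz":0,"turn":-0.257},{"gripper":60,"dx":-116,"dy":-341,"dz":0,"turn":-0.257},{"gripper":60,"dx":-116,"dy":-341,"dz":0,"turn":-0.257},{"gripper":60,"dx":-116,"dy":-341,"dz":0,"turn":-0.257}]'
python3 - <<'E'
from h import *
h=here(); print(np.round(h,4))
im=capture('top'); cork(im)
hsv=cv2.cvtColor(im,cv2.COLOR_RGB2HSV)
# peg dark blob / pointer / hub
g=im.sum(2); 
sub=g[235:262,215:262]; v,u=np.where(sub<np.percentile(sub,2)); print('peg px',u.mean()+215,v.mean()+235, px2w('top',u.mean()+215,v.mean()+235,.06))
m=((hsv[:,:,0]>18)&(hsv[:,:,0]<28)&(hsv[:,:,1]>190)); 
for nme,(a,b,c,d),z in(('hub',(235,255,198,216),.03),('ptr',(225,245,255,275),.02)):
    v,u=np.where(m[c:d,a:b]); print(nme,len(u),px2w('top',u.mean()+a,v.mean()+c,z))
chain(h,(.4246,-.0649,.0145,184.6))
E
```

```text
time_s: 7.55
position: [0.4267, -0.0674, 0.1583]
tcp_rot: [[-0.997, -0.075, 0.001], [-0.075, 0.997, -0.001], [-0.001, -0.001, -1.0]]
force: [1.0, 0.3, -0.2]
opening: 0.599
[ 4.267000e-01 -6.740000e-02  1.583000e-01 -1.756903e+02]
cork [510. -58.] [90. 68.] 88.6
cork [ 512. -173.] [90. 90.] 88.0
cork [ 532. -307.] [93. 93.] 87.2
peg px 243.4 249.68 [0.36309221 0.26587188 0.06      ]
hub 97 [0.49985245 0.2704321  0.03      ]
ptr 20 [0.311207   0.30183645 0.02      ]
-> (0.4246, -0.0649, 0.0145, 184.6) dx 2 dy 3 dz 144 turn -6.288  dist 144
```

```bash
python3 -m inch '[{"gripper":60,"dx":2,"dy":3,"dz":45,"turn":0},{"gripper":60,"dx":2,"dy":3,"dz":90,"turn":0},{"gripper":60,"dx":2,"dy":3,"dz":125,"turn":0},{"gripper":60,"dx":2,"dy":3,"dz":144,"turn":0},{"gripper":60,"dx":2,"dy":3,"dz":144,"turn":0}]'
python3 -m inch '[{"gripper":60,"dx":-12,"dy":0,"dz":0,"turn":0},{"gripper":60,"dx":-24,"dy":0,"dz":0,"turn":0},{"gripper":60,"dx":-36,"dy":0,"dz":0,"turn":0},{"gripper":60,"dx":-48,"dy":0,"dz":0,"turn":0},{"gripper":60,"dx":-60,"dy":0,"dz":0,"turn":0},{"gripper":60,"dx":-72,"dy":0,"dz":0,"turn":0},{"gripper":60,"dx":-84,"dy":0,"dz":0,"turn":0},{"gripper":60,"dx":-96,"dy":0,"dz":0,"turn":0}]'
python3 -m inch '[{"gripper":60,"dx":-8,"dy":0,"dz":0,"turn":0},{"gripper":60,"dx":-16,"dy":0,"dz":0,"turn":0},{"gripper":60,"dx":-24,"dy":0,"dz":0,"turn":0},{"gripper":60,"dx":-32,"dy":0,"dz":0,"turn":0},{"gripper":60,"dx":-40,"dy":0,"dz":0,"turn":0},{"gripper":60,"dx":-48,"dy":0,"dz":0,"turn":0},{"gripper":60,"dx":-55,"dy":0,"dz":0,"turn":0}]'
python3 - <<'E'
from h import *
h=here(); print(np.round(h,4),np.array([.9968,.0802])@h[:2])
snap('scene','s1',crop=(200,180,360,330),s=4)
E
```

```text
time_s: 8.1
position: [0.4218, -0.0593, 0.0128]
tcp_rot: [[-0.997, -0.082, -0.005], [-0.082, 0.997, 0.002], [0.005, 0.003, -1.0]]
force: [0.1, -0.8, -0.0]
opening: 0.597
time_s: 8.9
position: [0.52, -0.0539, 0.0146]
tcp_rot: [[-0.997, -0.08, -0.001], [-0.08, 0.997, 0.0], [0.001, 0.0, -1.0]]
force: [-0.5, -1.0, -0.1]
opening: 0.602
time_s: 9.6
position: [0.5752, -0.0496, 0.0147]
tcp_rot: [[-0.997, -0.08, 0.001], [-0.08, 0.997, -0.0], [-0.001, -0.0, -1.0]]
force: [-0.3, 0.5, 0.0]
opening: 0.603
[ 5.752000e-01 -4.960000e-02  1.470000e-02 -1.754078e+02] 0.5693854367285108
```

View pics/s1.png

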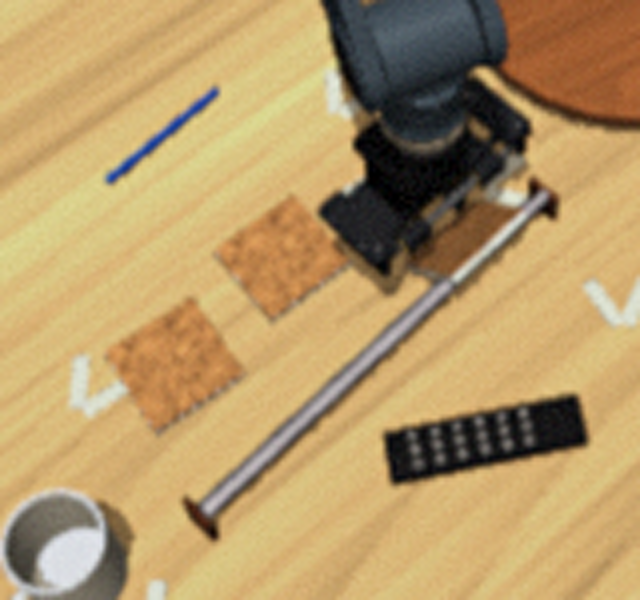

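The coaster is climbing the scoop squarely, near crop pixel (480,235). I'll keep pushing while watching the force.

```bash
python3 -m inch '[{"gripper":60,"dx":-5,"dy":0,"dz":0,"turn":0},{"gripper":60,"dx":-10,"dy":0,"dz":0,"turn":0},{"gripper":60,"dx":-14,"dy":0,"dz":0,"turn":0},{"gripper":60,"dx":-14,"dy":0,"dz":0,"turn":0}]'
python3 -m inch '[{"gripper":60,"dx":-4,"dy":0,"dz":0,"turn":0},{"gripper":60,"dx":-4,"dy":0,"dz":0,"turn":0}]'
python3 -m inch '[{"gripper":60,"dx":-4,"dy":0,"dz":0,"turn":0},{"gripper":60,"dx":-4,"dy":0,"dz":0,"turn":0}]'
python3 - <<'E'
from h import *
h=here(); print(np.round(h,4),np.array([.9968,.0802])@h[:2])
snap('scene','s2',crop=(270,190,350,260),s=8)
E
```

```text
time_s: 10.05
position: [0.5889, -0.0485, 0.0146]
tcp_rot: [[-0.997, -0.08, 0.001], [-0.08, 0.997, -0.0], [-0.001, -0.0, -1.0]]
force: [-0.4, -0.8, -0.1]
opening: 0.604
time_s: 10.25
position: [0.5926, -0.0482, 0.0146]
tcp_rot: [[-0.997, -0.08, 0.001], [-0.08, 0.997, -0.0], [-0.001, -0.0, -1.0]]
force: [-0.3, 0.1, 0.2]
opening: 0.597
time_s: 10.45
position: [0.5967, -0.0479, 0.0146]
tcp_rot: [[-0.997, -0.08, 0.001], [-0.08, 0.997, -0.0], [-0.001, -0.0, -1.0]]
force: [0.0, 0.8, -0.0]
opening: 0.596
[ 5.967000e-01 -4.790000e-02  1.460000e-02 -1.754014e+02] 0.5909439882644317
```

View pics/s2.png

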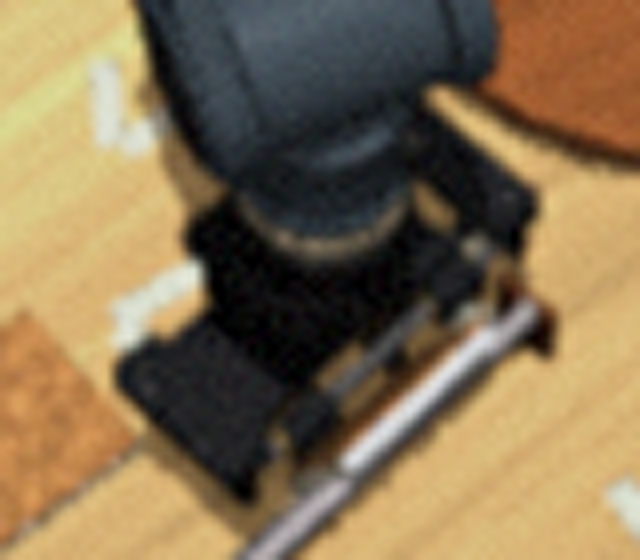

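```bash
python3 -m inch '[{"gripper":60,"dx":-3,"dy":0,"dz":0,"turn":0},{"gripper":60,"dx":-3,"dy":0,"dz":0,"turn":0}]' | grep -E "force|posi"
python3 -m inch '[{"gripper":60,"dx":-3,"dy":0,"dz":0,"turn":0},{"gripper":60,"dx":-3,"dy":0,"dz":0,"turn":0}]'| grep -E "force|posi"
python3 -m inch '[{"gripper":60,"dx":40,"dy":0,"dz":0,"turn":0},{"gripper":60,"dx":70,"dy":0,"dz":-50,"turn":0},{"gripper":60,"dx":70,"dy":0,"dz":-100,"turn":0},{"gripper":60,"dx":70,"dy":0,"dz":-145,"turn":0}]'
python3 - <<'E'
from h import *
h=here(); print(np.round(h,4))
A=cv2.resize(capture('scene')[190:260,270:350],None,fx=5,fy=5,interpolation=2);B=cv2.resize(capture('top')[140:210,305:385],None,fx=5,fy=5,interpolation=2)
cv2.imwrite('pics/s3.png',np.hstack([A,B])[:,:,::-1])
E
```

```text
position: [0.5977, -0.0474, 0.0144]
force: [-3.0, -0.3, 1.5]
position: [0.5982, -0.0469, 0.014]
force: [-7.1, -1.4, 4.7]
time_s: 11.3
position: [0.5313, -0.0528, 0.1582]
tcp_rot: [[-0.997, -0.079, -0.001], [-0.079, 0.997, 0.001], [0.001, 0.001, -1.0]]
force: [2.1, -0.3, 0.2]
opening: 0.598
[ 5.313000e-01 -5.280000e-02  1.582000e-01 -1.754597e+02]
```

View pics/s3.png

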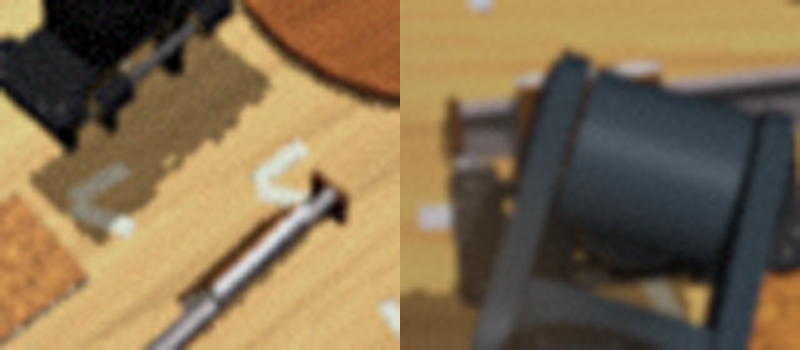

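It leans on the fence with its white edge showing over the top, and the force rose at the toe as it should. Next I'll straddle its upper edge and pinch it.

Run:
```python
from h import *
n=np.array([.9968,.0802]);t=np.array([-.0802,.9968])
def P(s,q,z,f): p=n*s+t*q; return (round(float(p[0]),4),round(float(p[1]),4),z,f)
h=here(); h=(*h[:3],184.6); chain(h,P(.619,-.0985,.15,94.6),P(.619,-.0985,.068,94.6))
```

```text
-> (0.6249, -0.0485, 0.15, 94.6) dx -87 dy -1 dz 14 turn 1.571  dist 89
-> (0.6249, -0.0485, 0.068, 94.6) dx 0 dy 0 dz 82 turn -0.000  dist 82
```

```bash
python3 -m inch '[{"gripper":100,"dx":-87,"dy":-1,"dz":8,"turn":1.571},{"gripper":100,"dx":-87,"dy":-1,"dz":8,"turn":1.571},{"gripper":100,"dx":-87,"dy":-1,"dz":8,"turn":1.571},{"gripper":100,"dx":-87,"dy":-1,"dz":8,"turn":1.571},{"gripper":100,"dx":-87,"dy":-1,"dz":8,"turn":1.571},{"gripper":100,"dx":-87,"dy":-1,"dz":8,"turn":1.571},{"gripper":100,"dx":-87,"dy":-1,"dz":8,"turn":1.571},{"gripper":100,"dx":-87,"dy":-1,"dz":8,"turn":1.571},{"gripper":100,"dx":-87,"dy":-1,"dz":8,"turn":1.571},{"gripper":100,"dx":-87,"dy":-1,"dz":8,"turn":1.571},{"gripper":100,"dx":-87,"dy":-1,"dz":8,"turn":1.571},{"gripper":100,"dx":-87,"dy":-1,"dz":8,"turn":1.571}]'
python3 - <<'E'
from h import *
print(np.round(here(),4)); chain(here(),(.6249,-.0485,.068,94.6))
E
```

```text
time_s: 12.6
position: [0.6196, -0.0469, 0.1488]
tcp_rot: [[-0.08, 0.997, 0.001], [0.997, 0.08, 0.0], [-0.0, 0.001, -1.0]]
force: [0.2, -0.3, -0.0]
opening: 1.0
[ 6.19600e-01 -4.69000e-02  1.48800e-01  9.45898e+01]
-> (0.6249, -0.0485, 0.068, 94.6) dx -2 dy 5 dz 81 turn -0.000  dist 81
```

```bash
python3 -m inch '[{"gripper":100,"dx":-2,"dy":5,"dz":30,"turn":0},{"gripper":100,"dx":-2,"dy":5,"dz":55,"turn":0},{"gripper":100,"dx":-2,"dy":5,"dz":70,"turn":0},{"gripper":100,"dx":-2,"dy":5,"dz":81,"turn":0},{"gripper":100,"dx":-2,"dy":5,"dz":81,"turn":0}]'
python3 -m inch '[{"gripper":6,"dx":0,"dy":0,"dz":0,"turn":0},{"gripper":6,"dx":0,"dy":0,"dz":0,"turn":0},{"gripper":6,"dx":0,"dy":0,"dz":0,"turn":0},{"gripper":6,"dx":0,"dy":0,"dz":0,"turn":0},{"gripper":6,"dx":0,"dy":0,"dz":0,"turn":0},{"gripper":6,"dx":0,"dy":0,"dz":0,"turn":0},{"gripper":6,"dx":0,"dy":0,"dz":0,"turn":0},{"gripper":6,"dx":0,"dy":0,"dz":0,"turn":0}]'
python3 -m inch '[{"gripper":6,"dx":0,"dy":0,"dz":0,"turn":0},{"gripper":6,"dx":0,"dy":0,"dz":0,"turn":0},{"gripper":6,"dx":0,"dy":0,"dz":0,"turn":0}]'
```

```text
time_s: 13.1
position: [0.6234, -0.0483, 0.0667]
tcp_rot: [[-0.08, 0.997, -0.003], [0.997, 0.08, 0.001], [0.001, -0.003, -1.0]]
force: [-0.6, -0.1, -0.0]
opening: 1.002
time_s: 13.9
position: [0.6242, -0.0485, 0.0683]
tcp_rot: [[-0.08, 0.997, -0.0], [0.997, 0.08, 0.0], [0.0, -0.0, -1.0]]
force: [-0.1, -0.4, 0.1]
opening: 0.358
time_s: 14.2
position: [0.6198, -0.0487, 0.0679]
tcp_rot: [[-0.082, 0.997, -0.011], [0.997, 0.082, -0.0], [0.001, -0.011, -1.0]]
force: [-9.7, -4.1, 7.9]
opening: 0.131
```

```bash
python3 -m inch '[{"gripper":6,"dx":0,"dy":-5,"dz":0,"turn":0},{"gripper":6,"dx":0,"dy":-6,"dz":-10,"turn":0},{"gripper":6,"dx":0,"dy":-6,"dz":-40,"turn":0},{"gripper":6,"dx":0,"dy":-6,"dz":-80,"turn":0},{"gripper":6,"dx":0,"dy":-6,"dz":-110,"turn":0},{"gripper":6,"dx":0,"dy":-6,"dz":-110,"turn":0}]'
python3 - <<'E'
from h import *
h=here(); print(np.round(h,4))
A=cv2.resize(capture('scene')[170:260,270:370],None,fx=5,fy=5,interpolation=2)
cv2.imwrite('pics/s4.png',A[:,:,::-1])
ax=np.array([.4995,.2700])
def B(d,r,z): # outward dir d deg; tool y=outward -> phi=d+90
    a=np.radians(d); p=ax+r*np.array([np.cos(a),np.sin(a)]); return (round(float(p[0]),4),round(float(p[1]),4),z,d+90)
for d in(-10,95,-115): rel(h,B(d,.14,.18))
E
```

```text
time_s: 14.8
position: [0.6224, -0.0498, 0.184]
tcp_rot: [[-0.08, 0.997, 0.012], [0.997, 0.08, -0.003], [-0.004, 0.012, -1.0]]
force: [0.3, 0.3, -1.2]
opening: 0.111
[ 6.22400e-01 -4.98000e-02  1.84000e-01  9.45855e+01]
-> (0.6374, 0.2457, 0.18, 80) dx 293 dy 39 dz 4 turn 0.255  dist 296
-> (0.4873, 0.4095, 0.18, 185) dx 469 dy -98 dz 4 turn -1.578  dist 479
-> (0.4403, 0.1431, 0.18, -25) dx 207 dy -166 dz 4 turn 2.087  dist 265
```

View pics/s4.png

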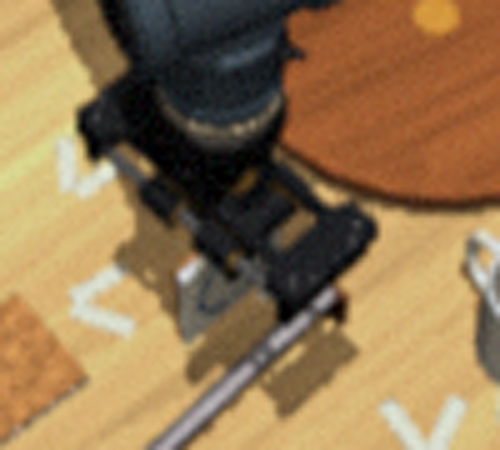

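Held flat (9.7 mm opening), with the ringed glaze facing +x. I'll carry it to the far side of the board.

```bash
python3 -m inch '[{"gripper":6,"dx":40,"dy":5,"dz":0,"turn":0.03},{"gripper":6,"dx":80,"dy":11,"dz":0,"turn":0.07},{"gripper":6,"dx":120,"dy":16,"dz":0,"turn":0.1},{"gripper":6,"dx":160,"dy":21,"dz":0,"turn":0.14},{"gripper":6,"dx":200,"dy":27,"dz":0,"turn":0.17},{"gripper":6,"dx":240,"dy":32,"dz":0,"turn":0.21},{"gripper":6,"dx":275,"dy":37,"dz":20,"turn":0.24},{"gripper":6,"dx":293,"dy":39,"dz":45,"turn":0.255},{"gripper":6,"dx":293,"dy":39,"dz":65,"turn":0.255},{"gripper":6,"dx":293,"dy":39,"dz":78,"turn":0.255},{"gripper":6,"dx":293,"dy":39,"dz":78,"turn":0.255}]'
python3 -m inch '[{"gripper":6,"dx":0,"dy":0,"dz":3,"turn":0},{"gripper":6,"dx":0,"dy":0,"dz":3,"turn":0}]'
python3 -m inch '[{"gripper":6,"dx":0,"dy":0,"dz":3,"turn":0},{"gripper":6,"dx":0,"dy":0,"dz":3,"turn":0}]'
```

```text
time_s: 15.95
position: [0.6323, 0.2459, 0.0977]
tcp_rot: [[0.174, 0.985, -0.004], [0.985, -0.174, -0.001], [-0.002, -0.004, -1.0]]
force: [-0.5, 0.1, -0.9]
opening: 0.113
time_s: 16.15
position: [0.6338, 0.2455, 0.0971]
tcp_rot: [[0.175, 0.985, -0.0], [0.985, -0.175, -0.0], [-0.0, -0.0, -1.0]]
force: [-0.7, -0.9, -1.7]
opening: 0.109
time_s: 16.35
position: [0.6346, 0.246, 0.0959]
tcp_rot: [[0.175, 0.985, 0.002], [0.985, -0.175, 0.0], [0.001, 0.002, -1.0]]
force: [-0.3, 0.6, 4.5]
opening: 0.111
```

```bash
python3 -m inch '[{"gripper":6,"dx":0,"dy":0,"dz":-2,"turn":0},{"gripper":45,"dx":0,"dy":0,"dz":-2,"turn":0},{"gripper":45,"dx":0,"dy":0,"dz":-2,"turn":0},{"gripper":45,"dx":0,"dy":0,"dz":-2,"turn":0},{"gripper":45,"dx":0,"dy":0,"dz":-2,"turn":0},{"gripper":45,"dx":0,"dy":-7,"dz":-2,"turn":0},{"gripper":45,"dx":0,"dy":-14,"dz":-2,"turn":0},{"gripper":45,"dx":0,"dy":-20,"dz":-2,"turn":0},{"gripper":45,"dx":0,"dy":-26,"dz":-2,"turn":0},{"gripper":45,"dx":0,"dy":-30,"dz":-2,"turn":0},{"gripper":45,"dx":0,"dy":-30,"dz":-2,"turn":0}]'
python3 - <<'E'
from h import *
A=cv2.resize(capture('scene')[120:220,300:420],None,fx=5,fy=5,interpolation=2)
cv2.imwrite('pics/s5.png',A[:,:,::-1])
E
```

```text
time_s: 17.45
position: [0.6031, 0.2516, 0.0963]
tcp_rot: [[0.174, 0.985, -0.001], [0.985, -0.174, -0.0], [-0.0, -0.001, -1.0]]
force: [0.6, -0.4, 0.3]
opening: 0.448
```

View pics/s5.png

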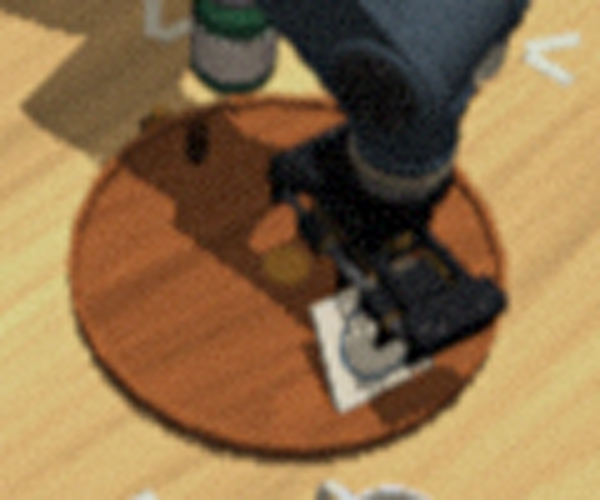

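```bash
python3 -m inch '[{"gripper":100,"dx":0,"dy":2,"dz":0,"turn":0},{"gripper":100,"dx":0,"dy":4,"dz":0,"turn":0},{"gripper":100,"dx":0,"dy":7,"dz":0,"turn":0},{"gripper":100,"dx":0,"dy":10,"dz":0,"turn":0},{"gripper":100,"dx":0,"dy":13,"dz":0,"turn":0},{"gripper":100,"dx":0,"dy":16,"dz":0,"turn":0},{"gripper":100,"dx":0,"dy":18,"dz":0,"turn":0},{"gripper":100,"dx":0,"dy":18,"dz":0,"turn":0}]'
python3 -m inch '[{"gripper":100,"dx":0,"dy":-2,"dz":10,"turn":0},{"gripper":100,"dx":0,"dy":-5,"dz":20,"turn":0},{"gripper":100,"dx":0,"dy":-8,"dz":30,"turn":0},{"gripper":100,"dx":0,"dy":-10,"dz":37,"turn":0},{"gripper":100,"dx":0,"dy":-10,"dz":37,"turn":0},{"gripper":100,"dx":0,"dy":-20,"dz":37,"turn":0},{"gripper":100,"dx":0,"dy":-30,"dz":36,"turn":0},{"gripper":100,"dx":0,"dy":-42,"dz":34,"turn":0},{"gripper":100,"dx":0,"dy":-48,"dz":20,"turn":0},{"gripper":100,"dx":0,"dy":-48,"dz":-20,"turn":0},{"gripper":100,"dx":0,"dy":-48,"dz":-60,"turn":0}]'
python3 - <<'E'
from h import *
n=np.array([.9968,.0802]);t=np.array([-.0802,.9968])
def P(s,q,z,f): p=n*s+t*q; return (round(float(p[0]),4),round(float(p[1]),4),z,f)
h=here();print(np.round(h,4)); chain(h,P(.42,-.2135,.16,184.6),P(.42,-.2135,.0145,184.6))
E
```

```text
time_s: 18.3
position: [0.6223, 0.2482, 0.0963]
tcp_rot: [[0.174, 0.985, 0.0], [0.985, -0.174, 0.0], [0.0, 0.0, -1.0]]
force: [0.2, -0.6, 0.2]
opening: 0.99
time_s: 19.4
position: [0.5734, 0.2568, 0.1578]
tcp_rot: [[0.174, 0.985, -0.001], [0.985, -0.174, -0.0], [-0.001, -0.001, -1.0]]
force: [1.2, 0.9, 0.4]
opening: 0.996
[ 0.5734  0.2568  0.1578 80.0044]
-> (0.4358, -0.1791, 0.16, 184.6) dx -453 dy -60 dz -2 turn -1.826  dist 457
-> (0.4358, -0.1791, 0.0145, 184.6) dx 0 dy 0 dz 146 turn -0.000  dist 146
```

```bash
python3 -m inch '[{"gripper":60,"dx":-453,"dy":-60,"dz":0,"turn":1.316},{"gripper":60,"dx":-453,"dy":-60,"dz":0,"turn":1.316},{"gripper":60,"dx":-453,"dy":-60,"dz":0,"turn":1.316},{"gripper":60,"dx":-453,"dy":-60,"dz":0,"turn":1.316},{"gripper":60,"dx":-453,"dy":-60,"dz":0,"turn":1.316},{"gripper":60,"dx":-453,"dy":-60,"dz":0,"turn":1.316},{"gripper":60,"dx":-453,"dy":-60,"dz":0,"turn":1.316},{"gripper":60,"dx":-453,"dy":-60,"dz":0,"turn":1.316},{"gripper":60,"dx":-453,"dy":-60,"dz":0,"turn":1.316},{"gripper":60,"dx":-453,"dy":-60,"dz":0,"turn":1.316},{"gripper":60,"dx":-453,"dy":-60,"dz":0,"turn":1.316}]'
python3 - <<'E'
from h import *
h=here();print(np.round(h,4)); chain(h,(.4358,-.1791,.0145,4.6))
im=snap('top','top3',crop=(180,120,460,290),s=2.85); cork(im)
E
```

```text
time_s: 20.5
position: [0.4365, -0.1804, 0.1573]
tcp_rot: [[0.997, 0.077, 0.002], [0.077, -0.997, -0.001], [0.002, 0.001, -1.0]]
force: [-0.2, -0.0, -0.2]
opening: 0.599
[ 0.4365 -0.1804  0.1573  4.4105]
-> (0.4358, -0.1791, 0.0145, 4.6) dx -1 dy -1 dz 143 turn -0.003  dist 143
cork [ 516. -173.] [90. 74.] 88.6
cork [ 531. -309.] [94. 93.] 0.9
```

View pics/top3.png

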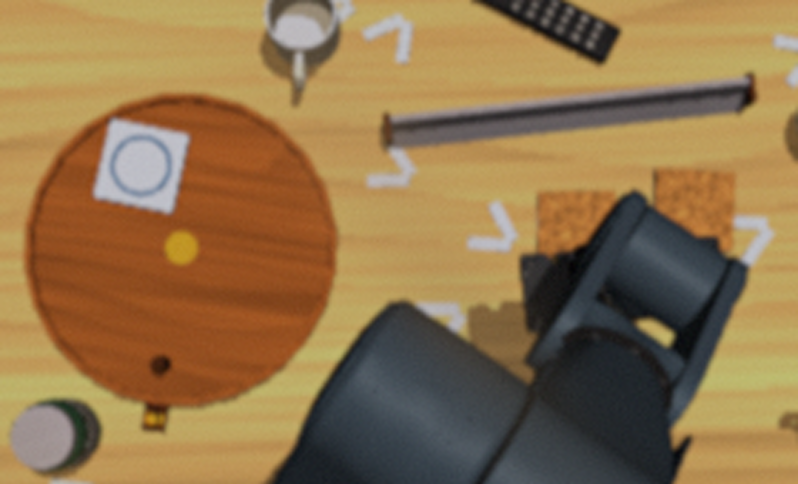

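Coaster A lies glaze up within the rim, at crop (141,166). That is about 6 cm to the left of where I left it, so this was probably the announced knock. The peg is near the pointer. I'll replan the other two spots around A.

```bash
cat >> h.py <<'E'
AX=np.array([.4995,.2700])
def whites(im):
    hsv=cv2.cvtColor(im,cv2.COLOR_RGB2HSV); m=((hsv[:,:,1]<75)&(hsv[:,:,2]>110)).astype(np.uint8)
    k=np.zeros_like(m); cv2.circle(k,(243,206),53,1,-1); m&=k; m=cv2.morphologyEx(m,cv2.MORPH_CLOSE,np.ones((3,3))); out=[]
    for c in cv2.findContours(m,cv2.RETR_EXTERNAL,cv2.CHAIN_APPROX_NONE)[0]:
        if cv2.contourArea(c)>150:
            w=np.float32([px2w('top',*p[0],.04)[:2]*1000 for p in c]); r=cv2.minAreaRect(w); out.append(r)
            ct=np.array(r[0])-AX*1000; cr=max(np.linalg.norm(cv2.boxPoints(r)-AX*1000,axis=1)); print('white',np.round(r[0]),np.round(r[1]),round(r[2],1),'r %.0f ang %.0f corner %.0f'%(np.hypot(*ct),np.degrees(np.arctan2(ct[1],ct[0])),cr))
    return out
def sq(d,r): a=np.radians(d); return (tuple(float(v) for v in (AX+r*np.array([np.cos(a),np.sin(a)]))*1000),(90,90),d)
def gap(a,b):
    A,B=cv2.boxPoints((a[0],(90,90),a[2])),cv2.boxPoints((b[0],(90,90),b[2])); return min(min(-cv2.pointPolygonTest(A,tuple(map(float,p)),True) for p in B),min(-cv2.pointPolygonTest(B,tuple(map(float,p)),True) for p in A))
E
python3 - <<'E'
from h import *
im=capture('top'); W=whites(im)
for d in(-115,-100,-90,-80,-70,95,100,105,110,115,120): print(d,[round(gap(W[0],sq(d,r))) for r in(.09,.105)])
E
```

```text
white [591. 312.] [92. 92.] 77.0 r 101 ang 24 corner 166
-115 [68, 83]
-100 [59, 74]
-90 [50, 65]
-80 [40, 54]
-70 [30, 42]
95 [6, 11]
100 [11, 17]
105 [17, 24]
110 [22, 30]
115 [27, 37]
120 [33, 43]
```

```bash
python3 -m inch '[{"gripper":60,"dx":-1,"dy":-1,"dz":45,"turn":0},{"gripper":60,"dx":-1,"dy":-1,"dz":90,"turn":0},{"gripper":60,"dx":-1,"dy":-1,"dz":125,"turn":0},{"gripper":60,"dx":-1,"dy":-1,"dz":143,"turn":0},{"gripper":60,"dx":-1,"dy":-1,"dz":143,"turn":0}]'
python3 -m inch '[{"gripper":60,"dx":12,"dy":0,"dz":0,"turn":0},{"gripper":60,"dx":24,"dy":0,"dz":0,"turn":0},{"gripper":60,"dx":36,"dy":0,"dz":0,"turn":0},{"gripper":60,"dx":48,"dy":0,"dz":0,"turn":0},{"gripper":60,"dx":60,"dy":0,"dz":0,"turn":0},{"gripper":60,"dx":72,"dy":0,"dz":0,"turn":0},{"gripper":60,"dx":84,"dy":0,"dz":0,"turn":0},{"gripper":60,"dx":96,"dy":0,"dz":0,"turn":0}]'
python3 -m inch '[{"gripper":60,"dx":8,"dy":0,"dz":0,"turn":0},{"gripper":60,"dx":16,"dy":0,"dz":0,"turn":0},{"gripper":60,"dx":24,"dy":0,"dz":0,"turn":0},{"gripper":60,"dx":32,"dy":0,"dz":0,"turn":0},{"gripper":60,"dx":40,"dy":0,"dz":0,"turn":0},{"gripper":60,"dx":48,"dy":0,"dz":0,"turn":0},{"gripper":60,"dx":56,"dy":0,"dz":0,"turn":0},{"gripper":60,"dx":63,"dy":0,"dz":0,"turn":0},{"gripper":60,"dx":69,"dy":0,"dz":0,"turn":0}]'
python3 - <<'E'
from h import *
h=here(); print(np.round(h,4),np.array([.9968,.0802])@h[:2])
E
```

```text
time_s: 21.1
position: [0.4354, -0.1752, 0.0125]
tcp_rot: [[0.996, 0.084, -0.002], [0.084, -0.996, 0.002], [-0.002, -0.002, -1.0]]
force: [0.5, -0.5, 0.3]
opening: 0.597
time_s: 21.9
position: [0.5317, -0.1703, 0.0132]
tcp_rot: [[0.997, 0.08, -0.001], [0.08, -0.997, 0.0], [-0.001, -0.001, -1.0]]
force: [-1.1, -1.2, 0.1]
opening: 0.602
time_s: 22.8
position: [0.6008, -0.1649, 0.0133]
tcp_rot: [[0.997, 0.08, 0.0], [0.08, -0.997, -0.0], [0.0, 0.0, -1.0]]
force: [-0.9, -1.7, 0.2]
opening: 0.599
[ 0.6008 -0.1649  0.0133  4.582 ] 0.5856434065077794
```

```bash
python3 -m inch '[{"gripper":60,"dx":4,"dy":0,"dz":0,"turn":0},{"gripper":60,"dx":6,"dy":0,"dz":0,"turn":0},{"gripper":60,"dx":6,"dy":0,"dz":0,"turn":0}]'| grep -E "force|posi"
python3 -m inch '[{"gripper":60,"dx":3,"dy":0,"dz":0,"turn":0},{"gripper":60,"dx":3,"dy":0,"dz":0,"turn":0}]'| grep -E "force|posi"
python3 -m inch '[{"gripper":60,"dx":3,"dy":0,"dz":0,"turn":0},{"gripper":60,"dx":3,"dy":0,"dz":0,"turn":0}]'| grep -E "force|posi"
```

```text
position: [0.6064, -0.1645, 0.0133]
force: [-0.6, 0.7, -0.2]
position: [0.6076, -0.1641, 0.0132]
force: [-2.3, -1.1, 1.9]
position: [0.6081, -0.1637, 0.0129]
force: [-8.7, -2.5, 3.8]
```

```bash
python3 -m inch '[{"gripper":60,"dx":-40,"dy":0,"dz":0,"turn":0},{"gripper":80,"dx":-50,"dy":0,"dz":-50,"turn":0},{"gripper":100,"dx":-50,"dy":0,"dz":-100,"turn":0},{"gripper":100,"dx":-20,"dy":0,"dz":-135,"turn":-0.15},{"gripper":100,"dx":22,"dy":0,"dz":-135,"turn":-0.3},{"gripper":100,"dx":22,"dy":0,"dz":-135,"turn":-0.45},{"gripper":100,"dx":22,"dy":0,"dz":-135,"turn":-0.6},{"gripper":100,"dx":22,"dy":0,"dz":-135,"turn":-0.75},{"gripper":100,"dx":22,"dy":0,"dz":-135,"turn":-0.9},{"gripper":100,"dx":22,"dy":0,"dz":-135,"turn":-1.05},{"gripper":100,"dx":22,"dy":0,"dz":-135,"turn":-1.2},{"gripper":100,"dx":22,"dy":0,"dz":-135,"turn":-1.35}]'
python3 -m inch '[{"gripper":100,"dx":0,"dy":0,"dz":0,"turn":-0.15},{"gripper":100,"dx":0,"dy":0,"dz":0,"turn":-0.221},{"gripper":100,"dx":0,"dy":0,"dz":0,"turn":-0.221}]'
python3 - <<'E'
from h import *
n=np.array([.9968,.0802]);t=np.array([-.0802,.9968])
def P(s,q,z,f): p=n*s+t*q; return (round(float(p[0]),4),round(float(p[1]),4),z,f)
h=here();print(np.round(h,4)); chain(h,P(.619,-.2135,.068,94.6))
E
```

```text
time_s: 24.7
position: [0.6349, -0.1623, 0.1486]
tcp_rot: [[0.135, 0.991, 0.003], [0.991, -0.135, -0.0], [0.0, 0.003, -1.0]]
force: [0.3, -0.5, 0.3]
opening: 1.0
time_s: 25.0
position: [0.6347, -0.1623, 0.1486]
tcp_rot: [[-0.079, 0.997, 0.002], [0.997, 0.079, -0.0], [-0.0, 0.002, -1.0]]
force: [0.4, 1.0, 0.6]
opening: 1.002
[ 0.6347 -0.1623  0.1486 94.5502]
-> (0.6341, -0.1632, 0.068, 94.6) dx -1 dy -1 dz 81 turn -0.001  dist 81
```

```bash
python3 -m inch '[{"gripper":100,"dx":-1,"dy":-1,"dz":30,"turn":0},{"gripper":100,"dx":-1,"dy":0,"dz":55,"turn":0},{"gripper":100,"dx":-1,"dy":0,"dz":70,"turn":0},{"gripper":100,"dx":-1,"dy":0,"dz":80,"turn":0},{"gripper":100,"dx":-1,"dy":0,"dz":80,"turn":0}]'|grep -E "posi|force"
python3 -m inch '[{"gripper":6,"dx":0,"dy":0,"dz":0,"turn":0},{"gripper":6,"dx":0,"dy":0,"dz":0,"turn":0},{"gripper":6,"dx":0,"dy":0,"dz":0,"turn":0},{"gripper":6,"dx":0,"dy":0,"dz":0,"turn":0},{"gripper":6,"dx":0,"dy":0,"dz":0,"turn":0},{"gripper":6,"dx":0,"dy":0,"dz":0,"turn":0},{"gripper":6,"dx":0,"dy":-1,"dz":0,"turn":0},{"gripper":6,"dx":0,"dy":-3,"dz":0,"turn":0},{"gripper":6,"dx":0,"dy":-5,"dz":0,"turn":0},{"gripper":6,"dx":0,"dy":-6,"dz":0,"turn":0},{"gripper":6,"dx":0,"dy":-6,"dz":0,"turn":0}]'
python3 -m inch '[{"gripper":6,"dx":0,"dy":0,"dz":-10,"turn":0},{"gripper":6,"dx":0,"dy":0,"dz":-40,"turn":0},{"gripper":6,"dx":0,"dy":0,"dz":-80,"turn":0},{"gripper":6,"dx":0,"dy":0,"dz":-110,"turn":0},{"gripper":6,"dx":0,"dy":0,"dz":-110,"turn":0}]'
python3 - <<'E'
from h import *
h=here();print(np.round(h,4))
def T(d,r,z): c=sq(d,r)[0]; return (round(c[0]/1000,4),round(c[1]/1000,4),z,d+90)
rel(h,T(-100,.14,.178)); rel(h,T(110,.14,.178)); 
A=cv2.resize(capture('scene')[190:290,240:360],None,fx=5,fy=5,interpolation=2)
cv2.imwrite('pics/s6.png',A[:,:,::-1])
E
```

```text
position: [0.6335, -0.163, 0.067]
force: [0.7, 0.3, -0.3]
time_s: 26.6
position: [0.6256, -0.1636, 0.068]
tcp_rot: [[-0.081, 0.997, -0.006], [0.997, 0.081, 0.001], [0.001, -0.006, -1.0]]
force: [-7.1, -1.6, 5.1]
opening: 0.115
time_s: 27.1
position: [0.6319, -0.1651, 0.184]
tcp_rot: [[-0.08, 0.997, 0.012], [0.997, 0.08, -0.005], [-0.006, 0.011, -1.0]]
force: [1.2, -0.2, -0.7]
opening: 0.113
[ 0.6319 -0.1651  0.184  94.5803]
-> (0.4752, 0.1321, 0.178, -10) dx 309 dy -132 dz 6 turn 1.825  dist 336
-> (0.4516, 0.4016, 0.178, 200) dx 579 dy -134 dz 6 turn -1.840  dist 595
```

```bash
python3 -m inch '[{"gripper":6,"dx":26,"dy":-11,"dz":0,"turn":0.14},{"gripper":6,"dx":52,"dy":-22,"dz":0,"turn":0.28},{"gripper":6,"dx":78,"dy":-33,"dz":0,"turn":0.42},{"gripper":6,"dx":104,"dy":-44,"dz":0,"turn":0.56},{"gripper":6,"dx":130,"dy":-55,"dz":0,"turn":0.7},{"gripper":6,"dx":156,"dy":-66,"dz":0,"turn":0.84},{"gripper":6,"dx":182,"dy":-77,"dz":0,"turn":0.98},{"gripper":6,"dx":208,"dy":-88,"dz":0,"turn":1.12},{"gripper":6,"dx":234,"dy":-99,"dz":0,"turn":1.26},{"gripper":6,"dx":260,"dy":-110,"dz":0,"turn":1.4},{"gripper":6,"dx":286,"dy":-121,"dz":0,"turn":1.54},{"gripper":6,"dx":309,"dy":-132,"dz":0,"turn":1.68}]'
python3 -m inch '[{"gripper":6,"dx":0,"dy":0,"dz":0,"turn":0.145},{"gripper":6,"dx":0,"dy":0,"dz":30,"turn":0.145},{"gripper":6,"dx":0,"dy":0,"dz":60,"turn":0.145},{"gripper":6,"dx":0,"dy":0,"dz":78,"turn":0.145},{"gripper":6,"dx":0,"dy":0,"dz":78,"turn":0.145}]'
python3 -m inch '[{"gripper":6,"dx":0,"dy":0,"dz":3,"turn":0},{"gripper":6,"dx":0,"dy":0,"dz":3,"turn":0}]'|grep -E "posi|force"
python3 -m inch '[{"gripper":6,"dx":0,"dy":0,"dz":3,"turn":0},{"gripper":6,"dx":0,"dy":0,"dz":3,"turn":0}]'|grep -E "posi|force"
python3 - <<'E'
from h import *
h=here();print(np.round(h,4),np.hypot(*(np.array(h[:2])-AX)))
A=cv2.resize(capture('scene')[120:220,290:410],None,fx=5,fy=5,interpolation=2)
cv2.imwrite('pics/s7.png',A[:,:,::-1])
E
```

```text
time_s: 28.35
position: [0.4699, 0.1349, 0.1767]
tcp_rot: [[0.999, -0.035, -0.003], [-0.035, -0.999, 0.0], [-0.003, -0.0, -1.0]]
force: [0.3, 0.7, -2.6]
opening: 0.113
time_s: 28.85
position: [0.4695, 0.1337, 0.0974]
tcp_rot: [[0.985, -0.174, -0.007], [-0.174, -0.985, -0.0], [-0.006, 0.001, -1.0]]
force: [0.8, 0.0, -1.5]
opening: 0.113
position: [0.4716, 0.1337, 0.0971]
force: [-0.1, 0.7, -1.3]
position: [0.4732, 0.1337, 0.0955]
force: [2.2, -0.6, 3.4]
[ 0.4732  0.1337  0.0955 -9.9798] 0.13876787650743527
```

View pics/s7.png

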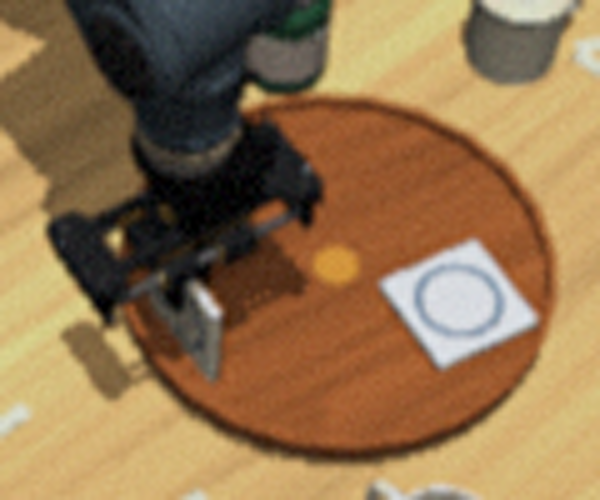

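Coaster A (460,300) is flat inside the rim. The second one stands upright at (190,330) with its glaze outward. I'll repeat the lay-down sequence.

```bash
python3 -m inch '[{"gripper":6,"dx":0,"dy":0,"dz":-2,"turn":0},{"gripper":45,"dx":0,"dy":0,"dz":-2,"turn":0},{"gripper":45,"dx":0,"dy":0,"dz":-2,"turn":0},{"gripper":45,"dx":0,"dy":0,"dz":-2,"turn":0},{"gripper":45,"dx":0,"dy":0,"dz":-2,"turn":0},{"gripper":45,"dx":0,"dy":-7,"dz":-2,"turn":0},{"gripper":45,"dx":0,"dy":-14,"dz":-2,"turn":0},{"gripper":45,"dx":0,"dy":-20,"dz":-2,"turn":0},{"gripper":45,"dx":0,"dy":-26,"dz":-2,"turn":0},{"gripper":45,"dx":0,"dy":-30,"dz":-2,"turn":0},{"gripper":45,"dx":0,"dy":-30,"dz":-2,"turn":0}]'|grep -E "posi|force"
python3 -m inch '[{"gripper":100,"dx":0,"dy":2,"dz":0,"turn":0},{"gripper":100,"dx":0,"dy":4,"dz":0,"turn":0},{"gripper":100,"dx":0,"dy":7,"dz":0,"turn":0},{"gripper":100,"dx":0,"dy":10,"dz":0,"turn":0},{"gripper":100,"dx":0,"dy":13,"dz":0,"turn":0},{"gripper":100,"dx":0,"dy":16,"dz":0,"turn":0},{"gripper":100,"dx":0,"dy":18,"dz":0,"turn":0},{"gripper":100,"dx":0,"dy":18,"dz":0,"turn":0}]'|grep -E "posi|force"
python3 -m inch '[{"gripper":100,"dx":0,"dy":-2,"dz":10,"turn":0},{"gripper":100,"dx":0,"dy":-5,"dz":20,"turn":0},{"gripper":100,"dx":0,"dy":-8,"dz":30,"turn":0},{"gripper":100,"dx":0,"dy":-10,"dz":37,"turn":0},{"gripper":100,"dx":0,"dy":-10,"dz":37,"turn":0},{"gripper":100,"dx":0,"dy":-20,"dz":37,"turn":0},{"gripper":100,"dx":0,"dy":-30,"dz":36,"turn":0},{"gripper":100,"dx":0,"dy":-42,"dz":34,"turn":0},{"gripper":100,"dx":0,"dy":-48,"dz":20,"turn":0},{"gripper":100,"dx":0,"dy":-48,"dz":-20,"turn":0},{"gripper":100,"dx":0,"dy":-48,"dz":-60,"turn":0}]'
python3 - <<'E'
from h import *
n=np.array([.9968,.0802]);t=np.array([-.0802,.9968])
def P(s,q,z,f): p=n*s+t*q; return (round(float(p[0]),4),round(float(p[1]),4),z,f)
im=capture('top'); cork(im); whites(im)
h=here();print(np.round(h,4)); q=t@(.532,-.308); chain(h,P(.43,q,.16,4.6),P(.43,q,.0145,4.6))
E
```

```text
position: [0.4771, 0.1641, 0.0963]
force: [0.2, 1.2, -0.0]
position: [0.4738, 0.1453, 0.0963]
force: [1.1, 0.2, -1.3]
time_s: 32.3
position: [0.4815, 0.1939, 0.1572]
tcp_rot: [[0.985, -0.172, -0.002], [-0.172, -0.985, -0.0], [-0.002, 0.001, -1.0]]
force: [1.3, -0.1, 0.0]
opening: 1.001
cork [ 533. -306.] [96. 94.] 88.6
white [591. 312.] [92. 92.] 76.7 r 101 ang 25 corner 166
[ 0.4857  0.1947  0.1637 -9.8895]
-> (0.4567, -0.3141, 0.16, 4.6) dx 59 dy 506 dz 4 turn -0.253  dist 510
-> (0.4567, -0.3141, 0.0145, 4.6) dx 0 dy 0 dz 146 turn -0.000  dist 146
```

```bash
python3 -m inch '[{"gripper":60,"dx":59,"dy":506,"dz":0,"turn":-0.253},{"gripper":60,"dx":59,"dy":506,"dz":0,"turn":-0.253},{"gripper":60,"dx":59,"dy":506,"dz":0,"turn":-0.253},{"gripper":60,"dx":59,"dy":506,"dz":0,"turn":-0.253},{"gripper":60,"dx":59,"dy":506,"dz":0,"turn":-0.253},{"gripper":60,"dx":59,"dy":506,"dz":0,"turn":-0.253},{"gripper":60,"dx":59,"dy":506,"dz":0,"turn":-0.253},{"gripper":60,"dx":59,"dy":506,"dz":0,"turn":-0.253},{"gripper":60,"dx":59,"dy":506,"dz":0,"turn":-0.253},{"gripper":60,"dx":59,"dy":506,"dz":0,"turn":-0.253},{"gripper":60,"dx":59,"dy":506,"dz":0,"turn":-0.253},{"gripper":60,"dx":59,"dy":506,"dz":0,"turn":-0.253}]'
python3 - <<'E'
from h import *
im=snap('top','top4',crop=(180,120,460,290),s=2.85);cork(im); W=whites(im)
for d in (100,105,110,115,120): print(d,[round(min(gap(w,sq(d,r)) for w in W)) for r in(.09,.105)])
h=here();print(np.round(h,4)); chain(h,(.4567,-.3141,.0145,4.6))
E
```

```text
time_s: 33.55
position: [0.4531, -0.3181, 0.1567]
tcp_rot: [[0.997, 0.076, 0.002], [0.076, -0.997, -0.002], [0.001, 0.002, -1.0]]
force: [-0.2, 0.8, 0.9]
opening: 0.6
cork [ 534. -307.] [93. 91.] 87.5
white [478. 158.] [92. 92.] 78.9 r 114 ang -101 corner 166
white [591. 312.] [92. 92.] 77.0 r 101 ang 25 corner 166
100 [11, 17]
105 [16, 23]
110 [22, 30]
115 [27, 36]
120 [33, 43]
[ 0.4525 -0.3154  0.1563  4.4375]
-> (0.4567, -0.3141, 0.0145, 4.6) dx 4 dy -1 dz 142 turn -0.003  dist 142
```

View pics/top4.png

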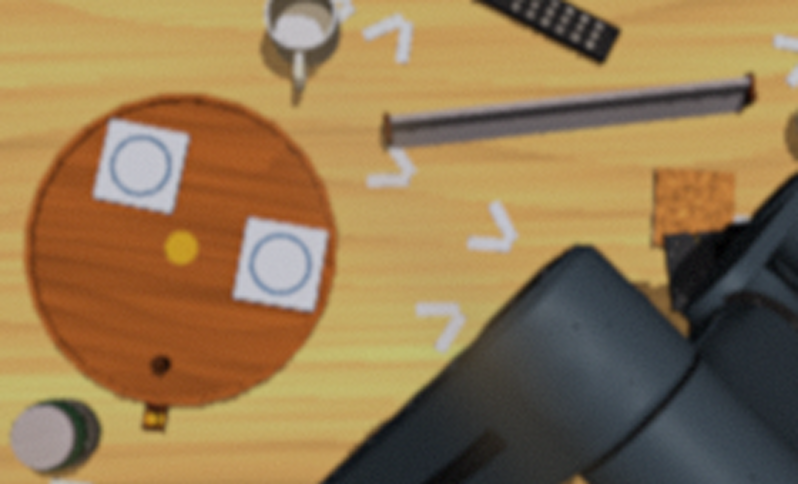

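Two coasters are glaze up, at crop (141,166) and (281,264). Each one's outer edge is at the rim. Now the third.

```bash
python3 -m inch '[{"gripper":60,"dx":4,"dy":-1,"dz":45,"turn":0},{"gripper":60,"dx":4,"dy":-1,"dz":90,"turn":0},{"gripper":60,"dx":4,"dy":-1,"dz":125,"turn":0},{"gripper":60,"dx":4,"dy":-1,"dz":142,"turn":0},{"gripper":60,"dx":4,"dy":-1,"dz":142,"turn":0}]'|grep -E "posi|force"
python3 -m inch '[{"gripper":60,"dx":12,"dy":0,"dz":0,"turn":0},{"gripper":60,"dx":24,"dy":0,"dz":0,"turn":0},{"gripper":60,"dx":36,"dy":0,"dz":0,"turn":0},{"gripper":60,"dx":48,"dy":0,"dz":0,"turn":0},{"gripper":60,"dx":60,"dy":0,"dz":0,"turn":0},{"gripper":60,"dx":72,"dy":0,"dz":0,"turn":0},{"gripper":60,"dx":84,"dy":0,"dz":0,"turn":0},{"gripper":60,"dx":96,"dy":0,"dz":0,"turn":0}]'|grep -E "posi|force"
python3 -m inch '[{"gripper":60,"dx":8,"dy":0,"dz":0,"turn":0},{"gripper":60,"dx":16,"dy":0,"dz":0,"turn":0},{"gripper":60,"dx":24,"dy":0,"dz":0,"turn":0},{"gripper":60,"dx":32,"dy":0,"dz":0,"turn":0},{"gripper":60,"dx":40,"dy":0,"dz":0,"turn":0},{"gripper":60,"dx":48,"dy":0,"dz":0,"turn":0},{"gripper":60,"dx":54,"dy":0,"dz":0,"turn":0},{"gripper":60,"dx":58,"dy":0,"dz":0,"turn":0}]'|grep -E "posi|force"
python3 - <<'E'
from h import *
h=here(); print(np.round(h,4),np.array([.9968,.0802])@h[:2])
E
```

```text
position: [0.456, -0.3104, 0.0131]
force: [-0.1, 0.1, -0.0]
position: [0.5526, -0.3066, 0.0141]
force: [-0.7, -1.0, 0.2]
position: [0.6107, -0.3022, 0.0143]
force: [-0.6, -0.0, -0.7]
[ 0.6107 -0.3022  0.0143  4.5272] 0.5845172711705804
```

```bash
python3 -m inch '[{"gripper":60,"dx":4,"dy":0,"dz":0,"turn":0},{"gripper":60,"dx":7,"dy":0,"dz":0,"turn":0},{"gripper":60,"dx":7,"dy":0,"dz":0,"turn":0}]'| grep -E "force|posi"
python3 -m inch '[{"gripper":60,"dx":3,"dy":0,"dz":0,"turn":0},{"gripper":60,"dx":3,"dy":0,"dz":0,"turn":0}]'| grep -E "force|posi"
python3 -m inch '[{"gripper":60,"dx":3,"dy":0,"dz":0,"turn":0},{"gripper":60,"dx":3,"dy":0,"dz":0,"turn":0}]'| grep -E "force|posi"
```

```text
position: [0.6175, -0.3018, 0.0143]
force: [-0.6, 0.1, -0.7]
position: [0.6192, -0.3014, 0.0142]
force: [-2.3, 0.1, 0.7]
position: [0.6197, -0.3013, 0.0141]
force: [-8.0, -2.2, 3.6]
```

```bash
python3 -m inch '[{"gripper":60,"dx":-40,"dy":0,"dz":0,"turn":0},{"gripper":80,"dx":-50,"dy":0,"dz":-50,"turn":0},{"gripper":100,"dx":-50,"dy":0,"dz":-100,"turn":0},{"gripper":100,"dx":-20,"dy":0,"dz":-135,"turn":-0.15},{"gripper":100,"dx":22,"dy":0,"dz":-135,"turn":-0.3},{"gripper":100,"dx":22,"dy":0,"dz":-135,"turn":-0.45},{"gripper":100,"dx":22,"dy":0,"dz":-135,"turn":-0.6},{"gripper":100,"dx":22,"dy":0,"dz":-135,"turn":-0.75},{"gripper":100,"dx":22,"dy":0,"dz":-135,"turn":-0.9},{"gripper":100,"dx":22,"dy":0,"dz":-135,"turn":-1.05},{"gripper":100,"dx":22,"dy":0,"dz":-135,"turn":-1.2},{"gripper":100,"dx":22,"dy":0,"dz":-135,"turn":-1.35}]' >/dev/null
python3 -m inch '[{"gripper":100,"dx":0,"dy":0,"dz":0,"turn":-0.15},{"gripper":100,"dx":0,"dy":0,"dz":0,"turn":-0.221},{"gripper":100,"dx":0,"dy":0,"dz":0,"turn":-0.221}]'
python3 - <<'E'
from h import *
n=np.array([.9968,.0802]);t=np.array([-.0802,.9968])
def P(s,q,z,f): p=n*s+t*q; return (round(float(p[0]),4),round(float(p[1]),4),z,f)
h=here();print(np.round(h,4)); chain(h,P(.619,-.349,.068,94.6))
E
```

```text
time_s: 37.9
position: [0.6455, -0.2996, 0.1495]
tcp_rot: [[-0.078, 0.997, 0.002], [0.997, 0.078, -0.0], [-0.0, 0.002, -1.0]]
force: [1.0, -0.5, 0.2]
opening: 1.0
[ 0.6455 -0.2996  0.1495 94.498 ]
-> (0.645, -0.2982, 0.068, 94.6) dx 1 dy -0 dz 82 turn -0.002  dist 82
```

```bash
python3 -m inch '[{"gripper":100,"dx":1,"dy":0,"dz":30,"turn":0},{"gripper":100,"dx":1,"dy":0,"dz":55,"turn":0},{"gripper":100,"dx":1,"dy":0,"dz":70,"turn":0},{"gripper":100,"dx":1,"dy":0,"dz":81,"turn":0},{"gripper":100,"dx":1,"dy":0,"dz":81,"turn":0}]'|grep -E "posi|force"
python3 -m inch '[{"gripper":6,"dx":0,"dy":0,"dz":0,"turn":0},{"gripper":6,"dx":0,"dy":0,"dz":0,"turn":0},{"gripper":6,"dx":0,"dy":0,"dz":0,"turn":0},{"gripper":6,"dx":0,"dy":0,"dz":0,"turn":0},{"gripper":6,"dx":0,"dy":0,"dz":0,"turn":0},{"gripper":6,"dx":0,"dy":0,"dz":0,"turn":0},{"gripper":6,"dx":0,"dy":-1,"dz":0,"turn":0},{"gripper":6,"dx":0,"dy":-3,"dz":0,"turn":0},{"gripper":6,"dx":0,"dy":-5,"dz":0,"turn":0},{"gripper":6,"dx":0,"dy":-6,"dz":0,"turn":0},{"gripper":6,"dx":0,"dy":-6,"dz":0,"turn":0}]'
python3 -m inch '[{"gripper":6,"dx":0,"dy":0,"dz":-10,"turn":0},{"gripper":6,"dx":0,"dy":0,"dz":-40,"turn":0},{"gripper":6,"dx":0,"dy":0,"dz":-80,"turn":0},{"gripper":6,"dx":0,"dy":0,"dz":-120,"turn":0},{"gripper":6,"dx":0,"dy":0,"dz":-120,"turn":0}]'
python3 - <<'E'
from h import *
h=here();print(np.round(h,4))
def T(d,r,z): c=sq(d,r)[0]; return (round(c[0]/1000,4),round(c[1]/1000,4),z,d+90)
rel(h,T(115,.125,.188));
E
```

```text
position: [0.6442, -0.2981, 0.0667]
force: [0.0, -0.4, 1.4]
time_s: 39.5
position: [0.6368, -0.299, 0.068]
tcp_rot: [[-0.08, 0.997, -0.005], [0.997, 0.08, 0.001], [0.001, -0.005, -1.0]]
force: [-7.8, -0.8, 2.9]
opening: 0.119
time_s: 40.0
position: [0.6435, -0.3014, 0.1966]
tcp_rot: [[-0.079, 0.997, 0.014], [0.997, 0.079, -0.008], [-0.01, 0.014, -1.0]]
force: [0.0, -0.6, -1.0]
opening: 0.111
[ 0.6435 -0.3014  0.1966 94.5239]
-> (0.4467, 0.3833, 0.188, 205) dx 698 dy -142 dz 9 turn -1.928  dist 712
```

```bash
python3 -m inch '[{"gripper":6,"dx":40,"dy":-8,"dz":0,"turn":-0.12},{"gripper":6,"dx":86,"dy":-17,"dz":0,"turn":-0.25},{"gripper":6,"dx":133,"dy":-27,"dz":0,"turn":-0.38},{"gripper":6,"dx":180,"dy":-36,"dz":0,"turn":-0.51},{"gripper":6,"dx":227,"dy":-46,"dz":0,"turn":-0.64},{"gripper":6,"dx":274,"dy":-55,"dz":0,"turn":-0.77},{"gripper":6,"dx":321,"dy":-65,"dz":0,"turn":-0.9},{"gripper":6,"dx":368,"dy":-75,"dz":0,"turn":-1.03},{"gripper":6,"dx":415,"dy":-84,"dz":0,"turn":-1.16},{"gripper":6,"dx":462,"dy":-94,"dz":0,"turn":-1.29},{"gripper":6,"dx":509,"dy":-104,"dz":0,"turn":-1.42},{"gripper":6,"dx":556,"dy":-113,"dz":0,"turn":-1.55}]'
python3 - <<'E'
from h import *
h=here();print(np.round(h,4)); rel(h,(.4467,.3833,.188,205))
E
```

```text
time_s: 41.2
position: [0.4815, 0.2485, 0.1883]
tcp_rot: [[-0.998, -0.063, 0.001], [-0.063, 0.998, 0.001], [-0.001, 0.001, -1.0]]
force: [1.2, -0.4, -1.9]
opening: 0.116
[   0.4815    0.2485    0.1883 -176.3826]
-> (0.4467, 0.3833, 0.188, 205) dx 26 dy 137 dz 0 turn -6.656  dist 139
```

```bash
python3 -m inch '[{"gripper":6,"dx":9,"dy":46,"dz":0,"turn":-0.12},{"gripper":6,"dx":18,"dy":92,"dz":0,"turn":-0.25},{"gripper":6,"dx":25,"dy":130,"dz":0,"turn":-0.35},{"gripper":6,"dx":26,"dy":137,"dz":0,"turn":-0.373},{"gripper":6,"dx":26,"dy":137,"dz":0,"turn":-0.373},{"gripper":6,"dx":26,"dy":137,"dz":40,"turn":-0.373},{"gripper":6,"dx":26,"dy":137,"dz":70,"turn":-0.373},{"gripper":6,"dx":26,"dy":137,"dz":88,"turn":-0.373},{"gripper":6,"dx":26,"dy":137,"dz":88,"turn":-0.373}]'
python3 -m inch '[{"gripper":6,"dx":0,"dy":0,"dz":3,"turn":0},{"gripper":6,"dx":0,"dy":0,"dz":3,"turn":0}]'|grep -E "posi|force"
python3 -m inch '[{"gripper":6,"dx":0,"dy":0,"dz":3,"turn":0},{"gripper":6,"dx":0,"dy":0,"dz":3,"turn":0}]'|grep -E "posi|force"
```

```text
time_s: 42.1
position: [0.4479, 0.3793, 0.0983]
tcp_rot: [[-0.91, -0.415, -0.004], [-0.415, 0.91, -0.002], [0.005, -0.001, -1.0]]
force: [-0.3, 0.6, -0.5]
opening: 0.112
position: [0.4491, 0.3811, 0.0979]
force: [0.1, -0.2, -0.7]
position: [0.45, 0.3821, 0.0961]
force: [0.4, -0.3, 3.3]
```

```bash
python3 -m inch '[{"gripper":6,"dx":0,"dy":0,"dz":-2,"turn":0},{"gripper":45,"dx":0,"dy":0,"dz":-2,"turn":0},{"gripper":45,"dx":0,"dy":0,"dz":-2,"turn":0},{"gripper":45,"dx":0,"dy":0,"dz":-2,"turn":0},{"gripper":45,"dx":0,"dy":0,"dz":-2,"turn":0},{"gripper":45,"dx":0,"dy":-7,"dz":-2,"turn":0},{"gripper":45,"dx":0,"dy":-14,"dz":-2,"turn":0},{"gripper":45,"dx":0,"dy":-20,"dz":-2,"turn":0},{"gripper":45,"dx":0,"dy":-26,"dz":-2,"turn":0},{"gripper":45,"dx":0,"dy":-30,"dz":-2,"turn":0},{"gripper":45,"dx":0,"dy":-30,"dz":-2,"turn":0}]'|grep -E "posi|force"
python3 -m inch '[{"gripper":100,"dx":0,"dy":2,"dz":0,"turn":0},{"gripper":100,"dx":0,"dy":4,"dz":0,"turn":0},{"gripper":100,"dx":0,"dy":7,"dz":0,"turn":0},{"gripper":100,"dx":0,"dy":10,"dz":0,"turn":0},{"gripper":100,"dx":0,"dy":13,"dz":0,"turn":0},{"gripper":100,"dx":0,"dy":16,"dz":0,"turn":0},{"gripper":100,"dx":0,"dy":18,"dz":0,"turn":0},{"gripper":100,"dx":0,"dy":18,"dz":0,"turn":0}]'|grep -E "posi|force"
python3 -m inch '[{"gripper":100,"dx":0,"dy":-2,"dz":10,"turn":0},{"gripper":100,"dx":0,"dy":-5,"dz":20,"turn":0},{"gripper":100,"dx":0,"dy":-8,"dz":28,"turn":0},{"gripper":100,"dx":0,"dy":-10,"dz":34,"turn":0},{"gripper":100,"dx":0,"dy":-10,"dz":34,"turn":0},{"gripper":100,"dx":0,"dy":-20,"dz":34,"turn":0},{"gripper":100,"dx":0,"dy":-30,"dz":34,"turn":0},{"gripper":100,"dx":0,"dy":-42,"dz":33,"turn":0},{"gripper":100,"dx":0,"dy":-48,"dz":20,"turn":0},{"gripper":100,"dx":0,"dy":-48,"dz":-20,"turn":0},{"gripper":100,"dx":0,"dy":-48,"dz":-60,"turn":0}]'
python3 -m inch '[{"gripper":60,"dx":0,"dy":-50,"dz":-15,"turn":0},{"gripper":60,"dx":0,"dy":-100,"dz":-15,"turn":0},{"gripper":60,"dx":0,"dy":-150,"dz":-15,"turn":0},{"gripper":60,"dx":0,"dy":-200,"dz":-15,"turn":0},{"gripper":60,"dx":0,"dy":-250,"dz":-15,"turn":0},{"gripper":60,"dx":0,"dy":-300,"dz":-15,"turn":0},{"gripper":60,"dx":0,"dy":-300,"dz":-15,"turn":0}]'
python3 - <<'E'
from h import *
im=snap('top','top5',crop=(180,120,320,290),s=3.5); W=whites(im)
print([round(gap(W[i],W[j])) for i in range(len(W)) for j in range(i)]); print(np.round(here(),3))
E
```

```text
position: [0.4613, 0.3536, 0.0963]
force: [0.9, -0.2, 0.3]
position: [0.4532, 0.371, 0.0963]
force: [0.1, 0.1, 0.1]
time_s: 45.5
position: [0.4734, 0.326, 0.1576]
tcp_rot: [[-0.909, -0.417, -0.002], [-0.417, 0.909, -0.001], [0.002, 0.0, -1.0]]
force: [1.3, 0.5, 0.7]
opening: 0.999
time_s: 46.2
position: [0.6028, 0.0478, 0.173]
tcp_rot: [[-0.911, -0.412, 0.006], [-0.412, 0.911, -0.003], [-0.005, -0.005, -1.0]]
force: [-0.1, -0.7, 0.4]
opening: 0.608
white [450. 359.] [92. 92.] 24.6 r 102 ang 119 corner 157
white [482. 183.] [45. 92.] 77.3 r 89 ang -101 corner 121
white [591. 312.] [92. 92.] 77.1 r 101 ang 24 corner 166
[66, 40, 60]
[ 6.0100e-01  5.0000e-02  1.7300e-01 -1.5563e+02]
```

View pics/top5.png

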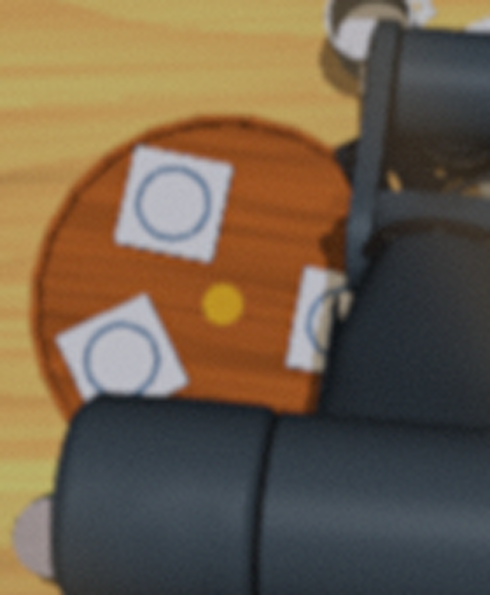

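Third coaster is glaze up at crop (122,358), and all three are well apart. A and C touch the rim, so I'll drag each of them a little inward with closed fingertips pressed lightly on top.

Run:
```python
from h import *
h=list(here()); h[3]+=360; h=tuple(h)
f=h[3]
def T(c,dr,z): u=(np.array(c)-AX); u/=np.hypot(*u); p=np.array(c)+dr*u; return (round(float(p[0]),4),round(float(p[1]),4),z,f)
C=(.478,.158);A=(.591,.312)
chain(h,T(C,0,.12),T(C,0,.053),T(C,-.012,.053),T(C,-.012,.12),T(A,0,.12),T(A,0,.053),T(A,-.012,.053))
```

```text
-> (0.478, 0.158, 0.12, np.float64(204.36962433027662)) dx 68 dy 149 dz 53 turn -0.000  dist 172
-> (0.478, 0.158, 0.053, np.float64(204.36962433027662)) dx 0 dy 0 dz 67 turn -0.000  dist 67
-> (0.4803, 0.1698, 0.053, np.float64(204.36962433027662)) dx -7 dy 10 dz 0 turn -0.000  dist 12
-> (0.4803, 0.1698, 0.12, np.float64(204.36962433027662)) dx 0 dy 0 dz -67 turn -0.000  dist 67
-> (0.591, 0.312, 0.12, np.float64(204.36962433027662)) dx -160 dy 84 dz 0 turn -0.000  dist 180
-> (0.591, 0.312, 0.053, np.float64(204.36962433027662)) dx 0 dy 0 dz 67 turn -0.000  dist 67
-> (0.5801, 0.307, 0.053, np.float64(204.36962433027662)) dx 12 dy -0 dz 0 turn -0.000  dist 12
```

```bash
python3 -m inch '[{"gripper":0,"dx":20,"dy":45,"dz":0,"turn":0},{"gripper":0,"dx":40,"dy":90,"dz":20,"turn":0},{"gripper":0,"dx":60,"dy":130,"dz":40,"turn":0},{"gripper":0,"dx":68,"dy":149,"dz":53,"turn":0},{"gripper":0,"dx":68,"dy":149,"dz":80,"turn":0},{"gripper":0,"dx":68,"dy":149,"dz":105,"turn":0},{"gripper":0,"dx":68,"dy":149,"dz":116,"turn":0},{"gripper":0,"dx":68,"dy":149,"dz":118,"turn":0},{"gripper":0,"dx":68,"dy":149,"dz":118,"turn":0}]'
python3 -m inch '[{"gripper":0,"dx":0,"dy":0,"dz":2,"turn":0},{"gripper":0,"dx":0,"dy":0,"dz":4,"turn":0},{"gripper":0,"dx":0,"dy":0,"dz":4,"turn":0}]'
```

```text
time_s: 47.15
position: [0.4749, 0.1617, 0.0538]
tcp_rot: [[-0.908, -0.418, 0.0], [-0.418, 0.908, 0.0], [-0.0, -0.0, -1.0]]
force: [-0.3, 0.7, 0.1]
opening: 0.008
time_s: 47.45
position: [0.4765, 0.1614, 0.0514]
tcp_rot: [[-0.908, -0.418, 0.004], [-0.418, 0.908, 0.0], [-0.004, -0.002, -1.0]]
force: [0.0, -0.3, 10.1]
opening: 0.009
```

10 N on top of it; drag inward.

```bash
python3 -m inch '[{"gripper":0,"dx":-2,"dy":3,"dz":0,"turn":0},{"gripper":0,"dx":-4,"dy":6,"dz":0,"turn":0},{"gripper":0,"dx":-6,"dy":9,"dz":0,"turn":0},{"gripper":0,"dx":-7,"dy":11,"dz":0,"turn":0},{"gripper":0,"dx":-7,"dy":11,"dz":0,"turn":0},{"gripper":0,"dx":-7,"dy":11,"dz":-30,"turn":0},{"gripper":0,"dx":-7,"dy":11,"dz":-71,"turn":0}]'
python3 -m inch '[{"gripper":0,"dx":-40,"dy":21,"dz":0,"turn":0},{"gripper":0,"dx":-80,"dy":42,"dz":0,"turn":0},{"gripper":0,"dx":-120,"dy":63,"dz":0,"turn":0},{"gripper":0,"dx":-160,"dy":84,"dz":0,"turn":0},{"gripper":0,"dx":-160,"dy":84,"dz":30,"turn":0},{"gripper":0,"dx":-160,"dy":84,"dz":55,"turn":0},{"gripper":0,"dx":-160,"dy":84,"dz":66,"turn":0},{"gripper":0,"dx":-160,"dy":84,"dz":69,"turn":0},{"gripper":0,"dx":-160,"dy":84,"dz":71,"turn":0},{"gripper":0,"dx":-160,"dy":84,"dz":71,"turn":0}]'
python3 - <<'E'
from h import *
im=capture('top'); whites(im)
E
```

```text
time_s: 48.15
position: [0.4754, 0.1739, 0.1202]
tcp_rot: [[-0.909, -0.417, -0.004], [-0.417, 0.909, -0.0], [0.004, 0.001, -1.0]]
force: [0.6, 0.1, -0.1]
opening: 0.008
time_s: 49.15
position: [0.5867, 0.3174, 0.0514]
tcp_rot: [[-0.909, -0.417, 0.0], [-0.417, 0.909, 0.0], [-0.0, 0.0, -1.0]]
force: [-1.9, -0.6, 6.2]
opening: 0.005
white [480. 169.] [92. 92.] 77.7 r 103 ang -101 corner 156
```

```bash
python3 -m inch '[{"gripper":0,"dx":0,"dy":0,"dz":1,"turn":0},{"gripper":0,"dx":4,"dy":0,"dz":1,"turn":0},{"gripper":0,"dx":8,"dy":0,"dz":1,"turn":0},{"gripper":0,"dx":12,"dy":0,"dz":1,"turn":0},{"gripper":0,"dx":12,"dy":0,"dz":1,"turn":0},{"gripper":0,"dx":12,"dy":0,"dz":-30,"turn":0},{"gripper":0,"dx":12,"dy":0,"dz":-80,"turn":0}]'
python3 -m inch '[{"gripper":60,"dx":-40,"dy":-30,"dz":-20,"turn":0},{"gripper":60,"dx":-60,"dy":-75,"dz":-20,"turn":0},{"gripper":60,"dx":-60,"dy":-125,"dz":-20,"turn":0},{"gripper":60,"dx":-60,"dy":-175,"dz":-20,"turn":0},{"gripper":60,"dx":-60,"dy":-225,"dz":-20,"turn":0},{"gripper":60,"dx":-60,"dy":-275,"dz":-20,"turn":0},{"gripper":60,"dx":-60,"dy":-325,"dz":-20,"turn":0},{"gripper":60,"dx":-60,"dy":-375,"dz":-20,"turn":0},{"gripper":60,"dx":-60,"dy":-375,"dz":-20,"turn":0}]'
python3 - <<'E'
from h import *
im=snap('top','top6',crop=(180,120,320,290),s=3.5); W=whites(im)
print([round(gap(W[i],W[j])) for i in range(len(W)) for j in range(i)]); print(np.round(here(),3))
E
```

```text
time_s: 49.9
position: [0.5733, 0.3111, 0.1274]
tcp_rot: [[-0.909, -0.417, -0.008], [-0.417, 0.909, -0.003], [0.008, 0.001, -1.0]]
force: [0.5, 1.7, 0.5]
opening: 0.003
time_s: 50.8
position: [0.7895, -0.012, 0.1499]
tcp_rot: [[-0.912, -0.411, 0.004], [-0.411, 0.912, -0.004], [-0.002, -0.005, -1.0]]
force: [-0.8, 0.2, 1.0]
opening: 0.594
white [449. 359.] [91. 92.] 25.5 r 102 ang 119 corner 157
white [595. 329.] [60. 92.] 75.9 r 112 ang 32 corner 166
[40]
[ 7.88000e-01 -8.00000e-03  1.50000e-01 -1.55651e+02]
```

View pics/top6.png

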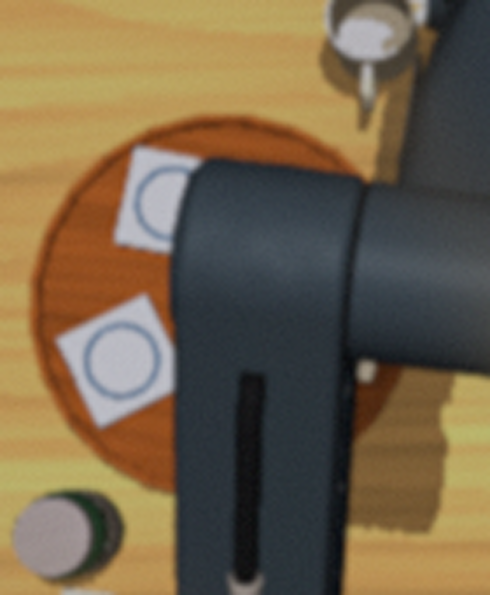

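Coaster A did not move; the fingertips slipped on it. I'll try once more, pressing harder.

```bash
python3 - <<'E'
from h import *
h=list(here()); h[3]=204.4; chain(h,(.590,.312,.12,204.4),(.590,.312,.053,204.4))
E
python3 -m inch '[{"gripper":0,"dx":20,"dy":45,"dz":0,"turn":0},{"gripper":0,"dx":30,"dy":90,"dz":0,"turn":0},{"gripper":0,"dx":40,"dy":140,"dz":0,"turn":0},{"gripper":0,"dx":48,"dy":190,"dz":0,"turn":0},{"gripper":0,"dx":48,"dy":240,"dz":0,"turn":0},{"gripper":0,"dx":48,"dy":290,"dz":0,"turn":0},{"gripper":0,"dx":48,"dy":340,"dz":0,"turn":0},{"gripper":0,"dx":48,"dy":372,"dz":30,"turn":0},{"gripper":0,"dx":48,"dy":372,"dz":60,"turn":0},{"gripper":0,"dx":48,"dy":372,"dz":60,"turn":0}]'
```

```text
-> (0.59, 0.312, 0.12, 204.4) dx 48 dy 374 dz 30 turn -0.000  dist 378
-> (0.59, 0.312, 0.053, 204.4) dx 0 dy 0 dz 67 turn -0.000  dist 67
time_s: 51.85
position: [0.5825, 0.3161, 0.0858]
tcp_rot: [[-0.907, -0.422, -0.009], [-0.422, 0.907, -0.003], [0.01, 0.001, -1.0]]
force: [-0.1, -0.2, -0.9]
opening: 0.002
```

```bash
python3 -m inch '[{"gripper":0,"dx":0,"dy":0,"dz":20,"turn":0},{"gripper":0,"dx":0,"dy":0,"dz":34,"turn":0},{"gripper":0,"dx":0,"dy":0,"dz":40,"turn":0},{"gripper":0,"dx":0,"dy":0,"dz":43,"turn":0},{"gripper":0,"dx":0,"dy":0,"dz":44,"turn":0},{"gripper":0,"dx":0,"dy":0,"dz":44,"turn":0}]' |grep -E "posi|force"
python3 -m inch '[{"gripper":0,"dx":2,"dy":0,"dz":0,"turn":0},{"gripper":0,"dx":4,"dy":0,"dz":0,"turn":0},{"gripper":0,"dx":6,"dy":0,"dz":0,"turn":0},{"gripper":0,"dx":8,"dy":0,"dz":0,"turn":0},{"gripper":0,"dx":10,"dy":0,"dz":0,"turn":0},{"gripper":0,"dx":13,"dy":0,"dz":0,"turn":0},{"gripper":0,"dx":13,"dy":0,"dz":0,"turn":0}]' |grep -E "posi|force"
python3 -m inch '[{"gripper":0,"dx":0,"dy":0,"dz":-30,"turn":0},{"gripper":0,"dx":0,"dy":0,"dz":-75,"turn":0},{"gripper":40,"dx":0,"dy":-50,"dz":-110,"turn":0},{"gripper":40,"dx":20,"dy":-90,"dz":-110,"turn":0},{"gripper":60,"dx":50,"dy":-130,"dz":-110,"turn":0},{"gripper":60,"dx":80,"dy":-170,"dz":-110,"turn":0},{"gripper":60,"dx":110,"dy":-200,"dz":-110,"turn":0},{"gripper":60,"dx":140,"dy":-240,"dz":-110,"turn":0},{"gripper":60,"dx":140,"dy":-280,"dz":-110,"turn":0},{"gripper":60,"dx":140,"dy":-320,"dz":-110,"turn":0},{"gripper":60,"dx":140,"dy":-320,"dz":-110,"turn":0}]'
python3 - <<'E'
from h import *
im=snap('top','top7',crop=(180,120,320,290),s=3.5); W=whites(im)
print([round(gap(W[i],W[j])) for i in range(len(W)) for j in range(i)]); print(np.round(here(),3))
g=im.sum(2).astype(int); sub=g[240:256,226:246]; v,u=np.where(sub<sub.min()+40); print(len(u),'peg',px2w('top',u.mean()+226,v.mean()+240,.07))
E
```

```text
position: [0.5875, 0.3144, 0.0513]
force: [-8.7, -3.7, 25.4]
position: [0.5836, 0.3115, 0.0514]
force: [4.3, 2.6, 13.9]
time_s: 54.25
position: [0.5862, -0.0457, 0.1569]
tcp_rot: [[-0.911, -0.412, 0.006], [-0.412, 0.911, -0.003], [-0.005, -0.005, -1.0]]
force: [0.8, 0.7, 1.0]
opening: 0.588
white [450. 359.] [92. 92.] 25.4 r 102 ang 119 corner 157
white [492. 167.] [92. 66.] 76.4 r 103 ang -94 corner 156
white [588. 310.] [92. 92.] 77.0 r 97 ang 24 corner 161
[84, 37, 71]
[ 5.84000e-01 -4.30000e-02  1.56000e-01 -1.55584e+02]
49 peg [0.36871421 0.29871686 0.07      ]
```

All three are clear of the rim now (corners within 161 mm) and apart. Next I'll take the peg, set it exactly at the pointer and turn.

Run:
```python
from h import *
im=capture('top'); hsv=cv2.cvtColor(im,cv2.COLOR_RGB2HSV)
m=((hsv[:,:,0]>17)&(hsv[:,:,0]<28)&(hsv[:,:,1]>190))
for nme,(a,b,c,d),z in(('hub',(235,252,198,216),.03),('ptr',(226,243,257,272),.024)):
    v,u=np.where(m[c:d,a:b]); p=px2w('top',u.mean()+a,v.mean()+c,z); print(nme,len(u),p, np.degrees(np.arctan2(p[1]-.2704,p[0]-.4997)))
h=list(here()); h[3]=204.4; chain(h,(.373,.2915,.155,170),(.373,.2915,.069,170))
```

```text
hub 106 [0.49977415 0.27049821 0.03      ] 52.94679336546793
ptr 0 [nan nan nan] nan
-> (0.373, 0.2915, 0.155, 170) dx 54 dy 390 dz 1 turn 0.600  dist 393
-> (0.373, 0.2915, 0.069, 170) dx 0 dy 0 dz 86 turn -0.000  dist 86<stdin>:5: RuntimeWarning: Mean of empty slice.
  ret = ret.dtype.type(ret / rcount)
```

```bash
python3 -m inch '[{"gripper":60,"dx":7,"dy":49,"dz":0,"turn":0.07},{"gripper":60,"dx":14,"dy":97,"dz":0,"turn":0.15},{"gripper":60,"dx":21,"dy":145,"dz":0,"turn":0.22},{"gripper":60,"dx":27,"dy":193,"dz":0,"turn":0.3},{"gripper":60,"dx":34,"dy":241,"dz":0,"turn":0.37},{"gripper":60,"dx":40,"dy":289,"dz":0,"turn":0.45},{"gripper":60,"dx":47,"dy":337,"dz":0,"turn":0.52},{"gripper":60,"dx":53,"dy":380,"dz":0,"turn":0.58},{"gripper":60,"dx":54,"dy":390,"dz":0,"turn":0.6},{"gripper":60,"dx":54,"dy":390,"dz":0,"turn":0.6}]'
python3 - <<'E'
from h import *
b=cv2.imread('pics/top4.png')[:,:,::-1]; hsv=cv2.cvtColor(b,cv2.COLOR_RGB2HSV)
m=(hsv[:,:,0]>17)&(hsv[:,:,0]<28)&(hsv[:,:,1]>190)
for nme,(a,bb,c,d),z,mm in(('hub',(155,210,225,270),.03,m),('ptr',(135,175,395,440),.022,m),('peg',(145,175,350,380),.065,b.sum(2)<130)):
    v,u=np.where(mm[c:d,a:bb]); p=px2w('top',(u.mean()+a)/2.85+180,(v.mean()+c)/2.85+120,z); print(nme,len(u),np.round(p,4),np.hypot(p[0]-.4997,p[1]-.2704),np.degrees(np.arctan2(p[1]-.2704,p[0]-.4997)))
h=here(); print(np.round(h,4)); rel(h,(.373,.2915,.069,170))
E
```

```text
time_s: 55.35
position: [0.3678, 0.2938, 0.1556]
tcp_rot: [[-0.987, 0.162, -0.001], [0.162, 0.987, -0.0], [0.001, -0.0, -1.0]]
force: [-0.1, -0.8, -0.1]
opening: 0.596
hub 860 [0.4985 0.2691 0.03  ] 0.0017682323302535368 -131.9807224123275
ptr 206 [0.3104 0.3012 0.022 ] 0.19179111281902045 170.76008212790347
peg 174 [0.3685 0.2859 0.065 ] 0.13212330088194793 173.2515236604119
[3.678000e-01 2.938000e-01 1.556000e-01 1.706488e+02]
-> (0.373, 0.2915, 0.069, 170) dx -5 dy -1 dz 87 turn 0.011  dist 87
```

```bash
python3 -m inch '[{"gripper":60,"dx":-4,"dy":1,"dz":40,"turn":0},{"gripper":60,"dx":-4,"dy":1,"dz":70,"turn":0},{"gripper":60,"dx":-4,"dy":1,"dz":87,"turn":0},{"gripper":12,"dx":-4,"dy":1,"dz":87,"turn":0},{"gripper":12,"dx":-4,"dy":1,"dz":87,"turn":0},{"gripper":12,"dx":-4,"dy":1,"dz":87,"turn":0},{"gripper":12,"dx":-4,"dy":1,"dz":87,"turn":0},{"gripper":12,"dx":-4,"dy":1,"dz":87,"turn":0},{"gripper":12,"dx":-4,"dy":1,"dz":87,"turn":0},{"gripper":12,"dx":-4,"dy":1,"dz":87,"turn":0}]'
python3 - <<'E'
from h import *
h=here(); print(np.round(h,4), np.degrees(np.arctan2(h[1]-.27,h[0]-.4995))); snap('scene','s8',crop=(300,110,430,220),s=5)
E
```

```text
time_s: 56.35
position: [0.3753, 0.2924, 0.0691]
tcp_rot: [[-0.986, 0.168, 0.001], [0.168, 0.986, 0.001], [-0.001, 0.001, -1.0]]
force: [0.8, -1.0, 6.0]
opening: 0.192
[3.753000e-01 2.924000e-01 6.910000e-02 1.703381e+02] 169.7680593716306
```

View pics/s8.png

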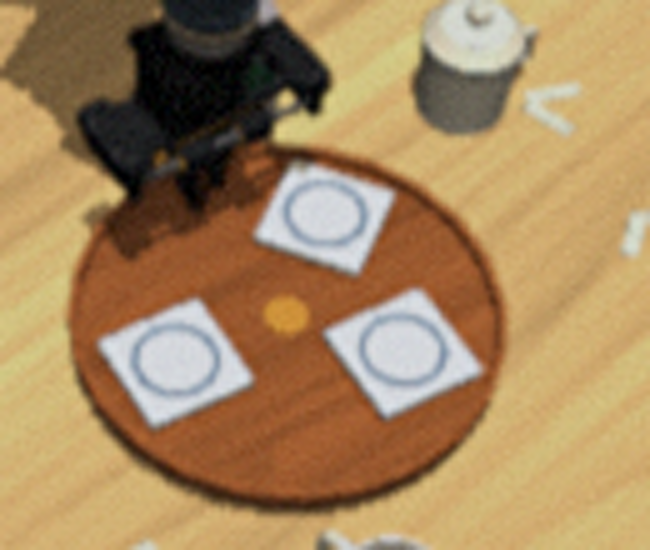

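The peg is gripped at the pointer (about 170°), and all three coasters lie flat, glaze up. Now I'll turn it clockwise, 60° per call.

```bash
python3 -m inch '[{"gripper":25,"dx":0,"dy":0,"dz":0,"turn":0},{"gripper":25,"dx":0,"dy":0,"dz":0,"turn":0}]' |grep -E "posi|force"
python3 -m inch '[{"gripper":25,"dx":0,"dy":4,"dz":0,"turn":0.035},{"gripper":25,"dx":-1,"dy":13,"dz":0,"turn":0.105},{"gripper":25,"dx":-2,"dy":24,"dz":0,"turn":0.192},{"gripper":25,"dx":-6,"dy":37,"dz":0,"turn":0.297},{"gripper":25,"dx":-10,"dy":50,"dz":0,"turn":0.401},{"gripper":25,"dx":-16,"dy":62,"dz":0,"turn":0.506},{"gripper":25,"dx":-23,"dy":73,"dz":0,"turn":0.611},{"gripper":25,"dx":-31,"dy":84,"dz":0,"turn":0.716},{"gripper":25,"dx":-41,"dy":94,"dz":0,"turn":0.82},{"gripper":25,"dx":-51,"dy":102,"dz":0,"turn":0.925},{"gripper":25,"dx":-58,"dy":107,"dz":0,"turn":0.995},{"gripper":25,"dx":-64,"dy":111,"dz":0,"turn":1.047}]'
python3 - <<'E'
from h import *
h=here(); print(np.round(h,4),np.hypot(h[0]-.4995,h[1]-.27), np.degrees(np.arctan2(h[1]-.27,h[0]-.4995)), np.round(read_state()['joint_positions'])); im=capture('top');whites(im)
E
```

```text
position: [0.3749, 0.2923, 0.0684]
force: [-0.3, -0.0, 0.0]
time_s: 57.8
position: [0.4562, 0.3909, 0.0677]
tcp_rot: [[-0.345, 0.938, -0.002], [0.938, 0.345, -0.001], [-0.0, -0.002, -1.0]]
force: [-1.4, -0.3, -0.3]
opening: 0.251
[4.56200e-01 3.90900e-01 6.77000e-02 1.10212e+02] 0.12841180261510612 109.7108798853664 [30. 41. 93.  0. 46. 10.]
white [403. 236.] [92. 92.] 17.6 r 102 ang -161 corner 156
white [551. 357.] [93. 92.] 56.0 r 102 ang 59 corner 157
white [579. 214.] [92. 91.] 17.4 r 97 ang -35 corner 162
```

Coasters turned with it exactly. Two more 60° steps.

```bash
python3 -m inch '[{"gripper":25,"dx":0,"dy":4,"dz":0,"turn":0.035},{"gripper":25,"dx":-1,"dy":13,"dz":0,"turn":0.105},{"gripper":25,"dx":-2,"dy":24,"dz":0,"turn":0.192},{"gripper":25,"dx":-6,"dy":37,"dz":0,"turn":0.297},{"gripper":25,"dx":-10,"dy":50,"dz":0,"turn":0.401},{"gripper":25,"dx":-16,"dy":62,"dz":0,"turn":0.506},{"gripper":25,"dx":-23,"dy":73,"dz":0,"turn":0.611},{"gripper":25,"dx":-31,"dy":84,"dz":0,"turn":0.716},{"gripper":25,"dx":-41,"dy":94,"dz":0,"turn":0.82},{"gripper":25,"dx":-51,"dy":102,"dz":0,"turn":0.925},{"gripper":25,"dx":-58,"dy":107,"dz":0,"turn":0.995},{"gripper":25,"dx":-64,"dy":111,"dz":0,"turn":1.047}]' |grep -E "posi|force"
python3 -m inch '[{"gripper":25,"dx":0,"dy":4,"dz":0,"turn":0.035},{"gripper":25,"dx":-1,"dy":13,"dz":0,"turn":0.105},{"gripper":25,"dx":-2,"dy":24,"dz":0,"turn":0.192},{"gripper":25,"dx":-6,"dy":37,"dz":0,"turn":0.297},{"gripper":25,"dx":-10,"dy":50,"dz":0,"turn":0.401},{"gripper":25,"dx":-16,"dy":62,"dz":0,"turn":0.506},{"gripper":25,"dx":-23,"dy":73,"dz":0,"turn":0.611},{"gripper":25,"dx":-31,"dy":84,"dz":0,"turn":0.716},{"gripper":25,"dx":-41,"dy":94,"dz":0,"turn":0.82},{"gripper":25,"dx":-51,"dy":102,"dz":0,"turn":0.925},{"gripper":25,"dx":-58,"dy":107,"dz":0,"turn":0.995},{"gripper":25,"dx":-64,"dy":111,"dz":0,"turn":1.047}]' |grep -E "posi|force"
python3 - <<'E'
from h import *
h=here(); print(np.round(h,4),np.hypot(h[0]-.4995,h[1]-.27), np.degrees(np.arctan2(h[1]-.27,h[0]-.4995)), np.round(read_state()['joint_positions'])); im=capture('top');whites(im)
E
```

```text
position: [0.5825, 0.3692, 0.0677]
force: [-0.7, 0.1, -0.8]
position: [0.6269, 0.2491, 0.0679]
force: [-0.5, 1.3, 0.0]
[ 0.6269  0.2491  0.0679 -9.7783] 0.12913429761364903 -9.332453649348764 [ 12.  45.  81.   0.  54. 112.]
white [526. 392.] [45. 92.] 76.8 r 125 ang 78 corner 155
white [547. 180.] [91. 92.] 25.4 r 102 ang -62 corner 156
```

```bash
python3 -m inch '[{"gripper":55,"dx":0,"dy":0,"dz":0,"turn":0},{"gripper":55,"dx":0,"dy":0,"dz":0,"turn":0},{"gripper":55,"dx":0,"dy":0,"dz":0,"turn":0},{"gripper":55,"dx":0,"dy":0,"dz":-30,"turn":0},{"gripper":55,"dx":0,"dy":0,"dz":-50,"turn":-0.14},{"gripper":55,"dx":0,"dy":0,"dz":-50,"turn":-0.28},{"gripper":55,"dx":0,"dy":0,"dz":-50,"turn":-0.42},{"gripper":55,"dx":0,"dy":0,"dz":-50,"turn":-0.56},{"gripper":55,"dx":0,"dy":0,"dz":-50,"turn":-0.7},{"gripper":55,"dx":0,"dy":0,"dz":-50,"turn":-0.84},{"gripper":55,"dx":0,"dy":0,"dz":-50,"turn":-0.98},{"gripper":55,"dx":0,"dy":0,"dz":-50,"turn":-1.12}]' |grep -E "posi|force"
python3 -m inch '[{"gripper":55,"dx":0,"dy":0,"dz":0,"turn":-0.14},{"gripper":55,"dx":0,"dy":0,"dz":0,"turn":-0.28},{"gripper":55,"dx":0,"dy":0,"dz":0,"turn":-0.42},{"gripper":55,"dx":0,"dy":0,"dz":0,"turn":-0.56},{"gripper":55,"dx":0,"dy":0,"dz":0,"turn":-0.7},{"gripper":55,"dx":0,"dy":0,"dz":0,"turn":-0.84},{"gripper":55,"dx":0,"dy":0,"dz":0,"turn":-0.98},{"gripper":55,"dx":0,"dy":0,"dz":0,"turn":-1.12},{"gripper":55,"dx":0,"dy":0,"dz":0,"turn":-1.26},{"gripper":55,"dx":0,"dy":0,"dz":0,"turn":-1.4},{"gripper":55,"dx":0,"dy":0,"dz":0,"turn":-1.54},{"gripper":55,"dx":0,"dy":0,"dz":0,"turn":-1.68}]' |grep -E "posi|force"
python3 -m inch '[{"gripper":55,"dx":0,"dy":0,"dz":0,"turn":-0.14},{"gripper":55,"dx":0,"dy":0,"dz":0,"turn":-0.28},{"gripper":55,"dx":0,"dy":0,"dz":0,"turn":-0.34},{"gripper":55,"dx":0,"dy":0,"dz":0,"turn":-0.34}]'
python3 - <<'E'
from h import *
h=here(); print(np.round(h,4)); im=snap('top','top8',crop=(180,120,320,290),s=3.5);whites(im)
E
```

```text
position: [0.6275, 0.2499, 0.1183]
force: [0.7, 0.5, 0.3]
position: [0.6275, 0.2498, 0.1183]
force: [-0.2, -1.2, 0.5]
time_s: 63.1
position: [0.6275, 0.2498, 0.1183]
tcp_rot: [[-0.986, 0.168, 0.0], [0.168, 0.986, 0.0], [-0.0, 0.0, -1.0]]
force: [1.4, -0.0, 0.6]
opening: 0.548
[6.275000e-01 2.498000e-01 1.183000e-01 1.703179e+02]
white [530. 393.] [42. 92.] 75.3 r 126 ang 76 corner 155
white [546. 179.] [92. 92.] 23.7 r 102 ang -63 corner 157
```

```bash
python3 -m inch '[{"gripper":55,"dx":0,"dy":0,"dz":30,"turn":0},{"gripper":55,"dx":0,"dy":0,"dz":50,"turn":0},{"gripper":25,"dx":0,"dy":0,"dz":50,"turn":0},{"gripper":25,"dx":0,"dy":0,"dz":50,"turn":0},{"gripper":25,"dx":0,"dy":0,"dz":50,"turn":0},{"gripper":25,"dx":0,"dy":0,"dz":50,"turn":0},{"gripper":25,"dx":0,"dy":0,"dz":50,"turn":0}]'
python3 -m inch '[{"gripper":25,"dx":0,"dy":-4,"dz":0,"turn":0.035},{"gripper":25,"dx":1,"dy":-13,"dz":0,"turn":0.105},{"gripper":25,"dx":2,"dy":-24,"dz":0,"turn":0.192},{"gripper":25,"dx":6,"dy":-37,"dz":0,"turn":0.297},{"gripper":25,"dx":10,"dy":-50,"dz":0,"turn":0.401},{"gripper":25,"dx":16,"dy":-62,"dz":0,"turn":0.506},{"gripper":25,"dx":23,"dy":-73,"dz":0,"turn":0.611},{"gripper":25,"dx":31,"dy":-84,"dz":0,"turn":0.716},{"gripper":25,"dx":41,"dy":-94,"dz":0,"turn":0.82},{"gripper":25,"dx":51,"dy":-102,"dz":0,"turn":0.925},{"gripper":25,"dx":58,"dy":-107,"dz":0,"turn":0.995},{"gripper":25,"dx":64,"dy":-111,"dz":0,"turn":1.047}]' |grep -E "posi|force"
python3 -m inch '[{"gripper":25,"dx":0,"dy":-4,"dz":0,"turn":0.035},{"gripper":25,"dx":1,"dy":-13,"dz":0,"turn":0.105},{"gripper":25,"dx":2,"dy":-24,"dz":0,"turn":0.192},{"gripper":25,"dx":6,"dy":-37,"dz":0,"turn":0.297},{"gripper":25,"dx":10,"dy":-50,"dz":0,"turn":0.401},{"gripper":25,"dx":16,"dy":-62,"dz":0,"turn":0.506},{"gripper":25,"dx":23,"dy":-73,"dz":0,"turn":0.611},{"gripper":25,"dx":31,"dy":-84,"dz":0,"turn":0.716},{"gripper":25,"dx":41,"dy":-94,"dz":0,"turn":0.82},{"gripper":25,"dx":51,"dy":-102,"dz":0,"turn":0.925},{"gripper":25,"dx":58,"dy":-107,"dz":0,"turn":0.995},{"gripper":25,"dx":64,"dy":-111,"dz":0,"turn":1.047}]' |grep -E "posi|force"
python3 - <<'E'
from h import *
h=here(); print(np.round(h,4),np.hypot(h[0]-.4995,h[1]-.27), np.degrees(np.arctan2(h[1]-.27,h[0]-.4995)), np.round(read_state()['joint_positions'])); im=capture('top');whites(im)
E
```

```text
time_s: 63.85
position: [0.6283, 0.2496, 0.0695]
tcp_rot: [[-0.986, 0.169, 0.002], [0.169, 0.986, 0.0], [-0.002, 0.001, -1.0]]
force: [-0.1, -0.5, 1.1]
opening: 0.266
position: [0.5458, 0.1504, 0.0687]
force: [0.3, 1.5, -0.4]
position: [0.4195, 0.1723, 0.0687]
force: [0.6, -1.3, 0.7]
[ 0.4195  0.1723  0.0687 50.0896] 0.12627886346340114 -129.31762701680083 [  8.  35. 114.  -0.  31.  48.]
white [404. 305.] [23. 82.] 85.6 r 102 ang 160 corner 145
white [508. 366.] [92. 92.] 47.9 r 96 ang 85 corner 161
white [576. 202.] [93. 91.] 47.7 r 102 ang -42 corner 155
```

```bash
python3 -m inch '[{"gripper":25,"dx":0,"dy":-4,"dz":0,"turn":0.035},{"gripper":25,"dx":1,"dy":-13,"dz":0,"turn":0.105},{"gripper":25,"dx":2,"dy":-24,"dz":0,"turn":0.192},{"gripper":25,"dx":6,"dy":-37,"dz":0,"turn":0.297},{"gripper":25,"dx":10,"dy":-50,"dz":0,"turn":0.401},{"gripper":25,"dx":16,"dy":-62,"dz":0,"turn":0.506},{"gripper":25,"dx":23,"dy":-73,"dz":0,"turn":0.611},{"gripper":25,"dx":31,"dy":-84,"dz":0,"turn":0.716},{"gripper":25,"dx":41,"dy":-94,"dz":0,"turn":0.82},{"gripper":25,"dx":51,"dy":-102,"dz":0,"turn":0.925},{"gripper":25,"dx":58,"dy":-107,"dz":0,"turn":0.995},{"gripper":25,"dx":64,"dy":-111,"dz":0,"turn":1.047}]' |grep -E "posi|force"
python3 -m inch '[{"gripper":12,"dx":0,"dy":0,"dz":0,"turn":0},{"gripper":12,"dx":0,"dy":0,"dz":0,"turn":0},{"gripper":12,"dx":0,"dy":0,"dz":0,"turn":0}]'
python3 - <<'E'
from h import *
h=here(); print(np.round(h,4),np.hypot(h[0]-.4995,h[1]-.27), np.degrees(np.arctan2(h[1]-.27,h[0]-.4995)), np.round(read_state()['joint_positions'])); im=capture('top');whites(im)
E
```

```text
position: [0.3754, 0.2928, 0.0686]
force: [0.6, -1.3, 0.5]
time_s: 67.8
position: [0.3757, 0.2925, 0.0686]
tcp_rot: [[0.986, -0.168, 0.002], [-0.168, -0.986, 0.001], [0.001, -0.001, -1.0]]
force: [1.3, 1.2, 1.4]
opening: 0.19
[ 0.3757  0.2925  0.0686 -9.6736] 0.12584298070959418 169.68791630814474 [ 24.  36. 111.   0.  33. 124.]
white [462. 365.] [65. 91.] 25.5 r 102 ang 111 corner 153
white [478. 170.] [92. 92.] 76.8 r 103 ang -102 corner 156
white [588. 309.] [92. 91.] 77.3 r 97 ang 24 corner 161
```

```bash
python3 -m inch '[{"gripper":55,"dx":0,"dy":0,"dz":0,"turn":0},{"gripper":55,"dx":0,"dy":0,"dz":0,"turn":0},{"gripper":55,"dx":0,"dy":0,"dz":0,"turn":0},{"gripper":55,"dx":0,"dy":0,"dz":0,"turn":0},{"gripper":55,"dx":0,"dy":0,"dz":-40,"turn":0},{"gripper":55,"dx":0,"dy":0,"dz":-90,"turn":0},{"gripper":55,"dx":0,"dy":0,"dz":-120,"turn":0},{"gripper":55,"dx":45,"dy":20,"dz":-120,"turn":0},{"gripper":55,"dx":85,"dy":50,"dz":-120,"turn":0},{"gripper":55,"dx":125,"dy":80,"dz":-120,"turn":0},{"gripper":55,"dx":165,"dy":110,"dz":-120,"turn":0},{"gripper":55,"dx":165,"dy":160,"dz":-120,"turn":0}]' 
python3 -m inch '[{"gripper":55,"dx":0,"dy":50,"dz":0,"turn":0},{"gripper":55,"dx":0,"dy":100,"dz":0,"turn":0},{"gripper":55,"dx":0,"dy":150,"dz":0,"turn":0},{"gripper":55,"dx":0,"dy":200,"dz":0,"turn":0},{"gripper":55,"dx":0,"dy":250,"dz":0,"turn":0},{"gripper":55,"dx":0,"dy":250,"dz":0,"turn":0},{"gripper":55,"dx":0,"dy":250,"dz":0,"turn":0},{"gripper":55,"dx":0,"dy":250,"dz":0,"turn":0}]'
python3 - <<'E'
from h import *
b=snap('top','top9',crop=(130,110,500,300),s=2.1); W=whites(b);print([round(gap(W[i],W[j])) for i in range(len(W)) for j in range(i)])
b=cv2.resize(b[120:290,180:460],None,fx=2.85,fy=2.85,interpolation=2); hsv=cv2.cvtColor(b,cv2.COLOR_RGB2HSV)
m=(hsv[:,:,0]>17)&(hsv[:,:,0]<28)&(hsv[:,:,1]>190)
for nme,(a,bb,c,d),z,mm in(('ptr',(135,175,395,440),.022,m),('peg',(145,175,350,380),.065,b.sum(2)<130)):
    v,u=np.where(mm[c:d,a:bb]); p=px2w('top',(u.mean()+a)/2.85+180,(v.mean()+c)/2.85+120,z); print(nme,len(u),np.round(p,4),np.degrees(np.arctan2(p[1]-.27,p[0]-.4995)))
for n,(u,v,z) in dict(mugA=(478,160,.095),caddy=(198,272,.12)).items(): pass
for q in('mug_a','enamel_cup','remote','caddy','pen','flask'): print(q,[np.round(d['extent']).tolist() for d in recognise('top',q)][:2])
E
```

```text
time_s: 69.05
position: [0.5174, 0.1052, 0.1888]
tcp_rot: [[0.986, -0.168, 0.009], [-0.168, -0.986, -0.0], [0.009, -0.001, -1.0]]
force: [0.4, -1.0, 0.6]
opening: 0.55
time_s: 69.85
position: [0.468, -0.1382, 0.188]
tcp_rot: [[0.986, -0.168, -0.001], [-0.168, -0.986, 0.001], [-0.001, -0.001, -1.0]]
force: [-0.0, -0.2, 0.1]
opening: 0.55
white [450. 360.] [92. 92.] 25.5 r 102 ang 119 corner 157
white [478. 170.] [92. 92.] 77.3 r 102 ang -102 corner 156
white [588. 309.] [92. 91.] 77.3 r 97 ang 24 corner 161
[78, 37, 70]
ptr 200 [0.3105 0.3011 0.022 ] 170.6570167740489
peg 213 [0.3687 0.2877 0.065 ] 172.28109386421315
mug_a [[481.0, 158.0, 36.0, 30.0], [284.0, 132.0, 26.0, 43.0]]
enamel_cup [[147.0, 236.0, 37.0, 27.0]]
remote [[371.0, 127.0, 54.0, 39.0]]
caddy [[199.0, 272.0, 28.0, 28.0]]
pen [[377.0, 159.0, 135.0, 27.0]]
flask [[488.0, 267.0, 45.0, 24.0], [379.0, 159.0, 134.0, 27.0]]
```

View pics/top9.png

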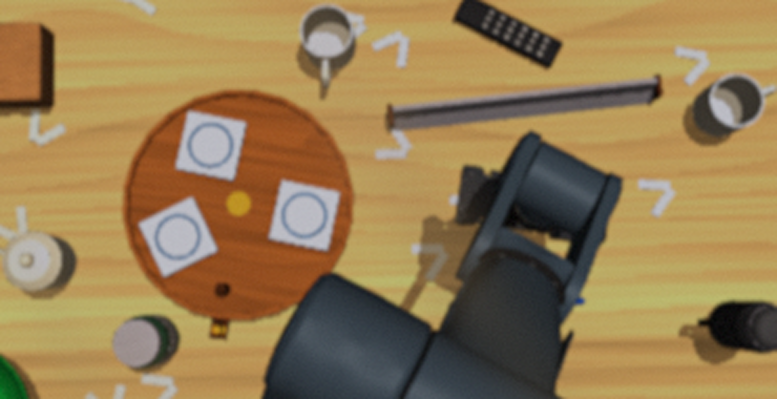

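The final picture shows three ringed coasters flat inside the rim at (210,145), (304,215) and (178,236). The peg at (222,290) points at the brass pointer at (219,328), and the bystanders are unmoved.

```bash
python3 -c "
from rig import *
print(hand_in())"
```

```text
the job is handed in; nothing more can be done
None
```

The job is handed in, at about 70 s on the robot's clock; no verdict was reported. All three coasters lie on the turntable glaze side up, and the board has made one full clockwise turn back to the pointer.

- **Setting the peg:** I turned the board by its peg to the brass pointer before laying any coasters.
- **Turning the coasters over:** I pushed each coaster up the fence, pinched it across its thickness and laid it on the board.
- **Nudges:** The first coaster turned up about 6 cm from where I had laid it, presumably the announced knock. I placed the other two around it. Two coasters were touching the rim, so I drew each inward with light pressure from the closed fingertips; one of them took a second try.
- **The full turn:** I turned the board by the peg, letting go once halfway to take a new hold.

**Last checks:**
- **Coasters:** They are flat and 37 mm or more apart, with their corners within 161 mm of the axis; the rim's inner radius is 165 mm.
- **Peg:** The two readings disagree slightly: 169.7° from the grip and 172.3° from the picture, against 170.7° for the pointer. Either way it is within about 2°.
- **Bystanders:** The mugs, cup, remote, caddy and flask are where they started. The pen was mostly hidden behind the arm in the last picture, so I could not check its position, though no move went near it.
- **Forces:** The highest force I read was about 27 N, while pressing on a coaster.

I viewed 16 pictures, two over the budget of 14.

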